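Make up a gift order: pour the sweets, stack the cups, prop the plaque

TASK

Make up the gift order: pick up the cream cup that holds the wrapped sweets and pour all of them from it into the open green gift box, then clear the used cups by nesting that cup and every other cream cup upright, one inside the other, in the dark green cup. Take the wooden plaque out of its holder and lean it upright against the front of the brown carton, roughly in the middle and square to it, its foot on the table a little in front of the carton and its upper part resting against the carton. Leave the gift box standing level on the table, and do not disturb the twine, the tape roll or the marker.

Things in the scene. Friction and masses are not known exactly. Their poses are not given: they have to be found in the camera images.
- cup_full: Cream thick-bottomed tapered tumbler, round, 82 tall, outer radius 22 at the foot and 34 at the rim (straight taper), wall 2.5, solid bottom 30 thick (inside depth 52). Origin: centre of its underside, z axis up out of the mouth. Nested fully in a like cup it stands 30 higher than that cup. This is the one that holds the sweets at the start.
- cup_base: Dark green thick-bottomed tapered tumbler, round, 82 tall, outer radius 22 at the foot and 34 at the rim (straight taper), wall 2.5, solid bottom 30 thick (inside depth 52). Origin: centre of its underside, z axis up out of the mouth. Nested fully in a like cup it stands 30 higher than that cup. Empty; the bottom of the stack to be made.
- cup_1: Cream thick-bottomed tapered tumbler, round, 82 tall, outer radius 22 at the foot and 34 at the rim (straight taper), wall 2.5, solid bottom 30 thick (inside depth 52). Origin: centre of its underside, z axis up out of the mouth. Nested fully in a like cup it stands 30 higher than that cup. Empty, standing on the table; two or three of cup_1, cup_2 and cup_3 are there.
- cup_2: Cream thick-bottomed tapered tumbler, round, 82 tall, outer radius 22 at the foot and 34 at the rim (straight taper), wall 2.5, solid bottom 30 thick (inside depth 52). Origin: centre of its underside, z axis up out of the mouth. Nested fully in a like cup it stands 30 higher than that cup. Empty, standing on the table; two or three of cup_1, cup_2 and cup_3 are there.
- cup_3: Cream thick-bottomed tapered tumbler, round, 82 tall, outer radius 22 at the foot and 34 at the rim (straight taper), wall 2.5, solid bottom 30 thick (inside depth 52). Origin: centre of its underside, z axis up out of the mouth. Nested fully in a like cup it stands 30 higher than that cup. Empty, standing on the table; two or three of cup_1, cup_2 and cup_3 are there.
- sweet_1: Red foil-wrapped round sweet, a ball 20 in diameter, 11 g; origin at its centre. All sweets start in cup_full; 4 to 6 of the six are there.
- sweet_2: Gold foil-wrapped round sweet, a ball 20 in diameter, 11 g; origin at its centre. All sweets start in cup_full; 4 to 6 of the six are there.
- sweet_3: Orange foil-wrapped round sweet, a ball 20 in diameter, 11 g; origin at its centre. All sweets start in cup_full; 4 to 6 of the six are there.
- sweet_4: Red foil-wrapped round sweet, a ball 20 in diameter, 11 g; origin at its centre. All sweets start in cup_full; 4 to 6 of the six are there.
- sweet_5: Gold foil-wrapped round sweet, a ball 20 in diameter, 11 g; origin at its centre. All sweets start in cup_full; 4 to 6 of the six are there.
- sweet_6: Orange foil-wrapped round sweet, a ball 20 in diameter, 11 g; origin at its centre. All sweets start in cup_full; 4 to 6 of the six are there.
- gift_box: Dark green open square gift box with a gold ribbon band, outside 130 x 130 x 60 high, walls and floor 5; loose, 450 g. Origin: centre of its underside, z up.
- carton: Brown taped shipping carton, fixed, 140 (x) x 240 (y) x 110 high. Origin: centre of its underside, z up; its front face (towards the robot) is the plane x = -70 of its own frame and its top front edge is 110 above the table.
- holder: Dark wooden plaque holder, fixed, base 60 x 90 x 8, two upright cheeks (12 thick, top 44 above the table) with a slot 13 wide between them, running along its own y axis. Origin: centre of its underside.
- plaque: Plywood gift plaque with a green heart, 9 thick (own x), 110 wide (own y), 170 tall (own z), 130 g. Origin: middle of its lower edge, z up along its height. It starts upright in the holder's slot, its foot 8 above the table.
- plaque_top (a point): Middle of the plaque's upper edge, 170 above its origin.
- twine: Ball of brown twine, 76 in diameter, 58 high, a bystander; origin: centre of its underside.
- tape_roll: Roll of brown tape lying flat, 90 in diameter, 45 high, a bystander; origin: centre of its underside.
- marker: Black marker pen lying flat, 125 long (own x), 12 thick, a bystander; origin: its middle, on the table.

How it is judged:
By the outcome, as a careful person would: the job done as asked, in the order asked, and still so for the second after the job is handed in, with the robot touching nothing.
Of cup_1, cup_2, cup_3 only 2 to 3 are there at a start; the rules pass over those that are not, and their reading is None.
Of sweet_4, sweet_5, sweet_6 only 1 to 3 are there at a start; the rules pass over those that are not, and their reading is None.
At some moment in a run one of gift_box may be knocked a few centimetres aside while the robot is not near it.
It also fails if it takes over 200 s, if anything falls off the work surface, if the arm or the gripper's body presses on something with over 40 N, if the wrist force passes 120 N, or if a joint passes its speed limit or range.

ROBOT

A 6-joint arm with a two-finger parallel gripper is mounted at the origin on the work surface. World frame = base frame: x ahead of the robot, y to its left, z up, the work surface at z = 0. Lengths are in mm, angles in rad, forces in N, time in s.
With the tool pointing down it reaches from about 350 to 975 mm from the base axis. Payload 7.1 kg.
Tool frame: the origin (TCP) lies midway between the tips of the shut fingers; the grasp point (between the pads) lies 19 mm behind it; z points along the fingers, y is the line along which they close (so a half turn about z gives the same grasp; the last joint's range is limited). The gripper opens to 88 mm and grips with 3 to 60 N. Pads are 20 mm wide; open, the fingers measure 115 mm over their backs; the gripper's body (75 mm by 178 mm) begins 61 mm behind the grasp point.
Start: joints at [1.092, 0.423, 1.63, -0, 1.089, -0.019], TCP at [277.323, 560.086, 222.675] pointing down, gripper open.
Joint ranges: [-3, 3], [-0.9, 2.11], [0.09, 2.58], [-1.31, 4.45], [0.11, 2.69], [-2.54, 2.54]. Speed limits (rad/s): [2.39, 2.39, 3.01, 3.14, 3.14, 3.14].

INTERFACE

Orientations are given as a rotation vector (axis times angle).
In Python, from workcell import ctrl gives the robot as it stands. The module is installed in compiled form; this text tells all that it offers.
- The arm moves only by the tool apply_moves, never from a script. Its argument "targets" is a list of rows, each a list of 3 entries, a list of its own where there are three numbers: the opening, from -1 (shut) to 1 (fully open), then the shift along the tool's x, y, z normalised to -1 to 1, where 1 is 5 cm, then the turn, a rotation vector about the tool's x, y, z normalised to -1 to 1, where 1 is 90 degrees. In form: [[jaw, [x, y, z], [wx, wy, wz]], ...]. A call has 1 to 8 rows; each row shifts and turns the commanded pose from where the row before left it, along the tool's axes as they then stand; what a row does not reach is not made up. A row lasts 1/8 s, in which the tool goes at most 62.5 mm and 10.7 degrees, less where a joint would pass 70% of its speed; a pose out of reach is approached as far as the arm can. A call with a number of a shift or a turn outside -1 to 1 is refused whole. A call with a gripper value outside its range is refused whole. The fingers move at their own pace and stop on an object; the grip force is fixed at half the most. Time passes only in rows, so rows that do not move let the fingers close. It gives the time, the measured TCP pose, the force, the opening and the grip force at its end, in the units of the state.
- ctrl.get_obs(): the state, without advancing time (a new reading comes with each control period).
- ctrl.get_image(name): name is "scene" or "top" or "wrist"; returns a dict with "pixels" (420x560x3 uint8, blue, green, red), "camera_matrix" (3x3 intrinsics, pixels), "k1" (the pictures are not rectified: a ray, as slopes to the right and down, at radius r is drawn at 1 + k1 r^2 times it, then the intrinsics apply), "view" (4x4, takes a point from world to camera coordinates); the wrist camera has in their place "hand_eye" (4x4, takes a point from camera to tool coordinates, whose origin is the TCP and whose axes are the flange's). Camera axes: x right, y down, z forward; pixel columns grow to the right and rows downward; lengths in mm; the calibration is good to about 2 mm. A picture is of the moment at which its call begins: read the wrist's pose just before it. There is no depth.
- ctrl.close_job(): hands the job in; it is judged then, once.
Trained networks look in the newest picture that a camera, given by its name, has taken for a name from the list of things; names that differ only in an ending like _2 or _b are one class to them, and where a whole thing is asked for, a point or a joint stands for the part that bears it (a point fixed in the world has none). Each returns a list of dicts, best first, with "score" (0 to 1); they miss things now and then, are a little off and sometimes report something else, mostly with a low value. They report only what shows in the picture. A call takes as long as a camera call.
- ctrl.masks_of(label, camera): "region" (420x560 bool, what is visible of it) and "bbox" ([left, top, right, bottom] in pixels, round what is visible of it).
- ctrl.pinpoint(label, camera): "xy" ([column, row] in pixels: a listed point, or the origin of a listed thing).
The state is a dict: "t": time; "qpos": joint angles; "qvel": joint speeds; "joint_torque": joint torques, N m; "ee_pos": TCP position; "orientation": TCP orientation; "ft_force": force on the tool from outside, world axes, zero at the start; "moment": the same for the moment, N m; "width": finger opening in mm; "grasp_force": force on a finger pad.
Only numpy, scipy, OpenCV 4.12 (cv2) and the standard library are available. Lean on these libraries where they do the work, as an engineer would, in place of code of your own. Each camera call takes 0.05 s, during which the arm holds its last target. There are 200 camera calls.

## Working session

There is one attempt and no reset: what is moved stays moved. The work goes in short steps, Python scripts to look and compute and a tool call to move; the robot and the scene stay as the last step left them, time stands still between calls to the robot, and variables do not carry over. Pictures are saved under pics/ and viewed, at most 17 in all, crops included, and the job is handed in when it is done.

Besides the shell and the picture viewer there is one more tool, called after "Request:" as a command line: name --argument value ..., lists and objects as JSON in quotes. apply_moves: Moves the arm, as the interface text tells. Scaled input: -1 to 1 covers 5 cm each way for a shift and 90 degrees each way for a turn. Its arguments: {"type":"object","properties":{"targets":{"type":"array"}},"required":["targets"]}

```bash
mkdir -p pics; cat > h.py <<'E'
import numpy as np, cv2
from workcell import ctrl
from scipy.spatial.transform import Rotation as R
def shot(n):
    o=ctrl.get_obs(); im=ctrl.get_image(n)
    if 'view' in im: V=np.array(im['view'])
    else:
        T=np.eye(4);T[:3,:3]=R.from_rotvec(o['orientation']).as_matrix();T[:3,3]=o['ee_pos']
        V=np.linalg.inv(T@np.array(im['hand_eye']))
    im['V']=V; return im
def ray(im,px):
    K=np.array(im['camera_matrix']);k=im['k1']
    d=np.array([(px[0]-K[0,2])/K[0,0],(px[1]-K[1,2])/K[1,1]]);u=d.copy()
    for _ in range(30): u=d/(1+k*(u@u))
    V=im['V'];Rm=V[:3,:3];return -Rm.T@V[:3,3],Rm.T@np.array([u[0],u[1],1])
def at(im,px,z):
    c,d=ray(im,px);return (c+d*(z-c[2])/d[2])
def proj(im,p):
    V=im['V'];c=V[:3,:3]@np.array(p)+V[:3,3];u=c[:2]/c[2];u=u*(1+im['k1']*(u@u));K=np.array(im['camera_matrix'])
    return np.array([K[0,0]*u[0]+K[0,2],K[1,1]*u[1]+K[1,2]])
def tri(a,pa,b,pb):
    c1,d1=ray(a,pa);c2,d2=ray(b,pb);A=np.stack([d1,-d2],1);s=np.linalg.lstsq(A,c2-c1,rcond=None)[0]
    p,q=c1+s[0]*d1,c2+s[1]*d2;return (p+q)/2,np.linalg.norm(p-q)
E
python3 - <<'E'
from h import *
np.set_printoptions(precision=1,suppress=True)
for n in ['top','scene']:
    im=shot(n);cv2.imwrite(f'pics/{n}0.png',im['pixels'])
    V=im['V'];print(n,'cam',-V[:3,:3].T@V[:3,3])
    for l in ['cup_full','cup_base','cup_1','sweet_1','sweet_2','sweet_3','gift_box','carton','holder','plaque','plaque_top','twine','tape_roll','marker']:
        z=170 if l=='plaque_top' else 0
        print(l,[(round(r['score'],2),np.round(r['xy']),at(im,r['xy'],z)[:2]) for r in ctrl.pinpoint(l,n)[:6]])
o=ctrl.get_obs();print(o['ee_pos'],o['orientation'],o['t'])
E
```

```text
top cam [ 423.5   83.7 1147.7]
cup_full [(0.95, array([147., 206.]), array([580.1, 451.3]))]
cup_base [(0.95, array([238., 261.]), array([427.5, 186.8])), (0.37, array([139., 211.]), array([567.8, 472.6]))]
cup_1 [(0.84, array([180., 254.]), array([445.8, 349. ])), (0.71, array([253., 217.]), array([553.1, 145.6]))]
sweet_1 [(0.5, array([145., 201.]), array([595.4, 455.5])), (0.5, array([138., 201.]), array([595.5, 476.1])), (0.48, array([140., 210.]), array([570.7, 471.3])), (0.47, array([148., 204.]), array([587.1, 448.4])), (0.36, array([150., 203.]), array([589.7, 440.8]))]
sweet_2 [(0.5, array([145., 201.]), array([595.4, 455.5])), (0.5, array([138., 201.]), array([595.5, 476.1])), (0.48, array([140., 210.]), array([570.7, 471.3])), (0.47, array([148., 204.]), array([587.1, 448.4])), (0.36, array([150., 203.]), array([589.7, 440.8]))]
sweet_3 [(0.5, array([145., 201.]), array([595.4, 455.5])), (0.5, array([138., 201.]), array([595.5, 476.1])), (0.48, array([140., 210.]), array([570.7, 471.3])), (0.47, array([148., 204.]), array([587.1, 448.4])), (0.36, array([150., 203.]), array
[... 1273 characters left out ...]
0.56, array([444., 259.]), array([532.6, 465.5])), (0.47, array([451., 264.]), array([544.4, 481.1]))]
sweet_3 [(0.56, array([444., 259.]), array([532.6, 465.5])), (0.47, array([451., 264.]), array([544.4, 481.1]))]
gift_box [(0.59, array([244., 208.]), array([457.8, -41.3]))]
carton []
holder [(0.75, array([171., 186.]), array([ 412.8, -265.8]))]
plaque [(0.91, array([172., 182.]), array([ 399.5, -267. ]))]
plaque_top [(0.92, array([157., 135.]), array([ 410.6, -269.4]))]
twine [(0.92, array([235., 293.]), array([717.2,   8.7]))]
tape_roll [(0.63, array([307., 316.]), array([743.6, 173.6]))]
marker [(0.59, array([368., 303.]), array([685.9, 297. ]))]
[277.3 560.1 222.6] [ 0.7  3.1 -0. ] 1.5
```

```bash
python3 - <<'E'
import cv2,numpy as np
a=cv2.imread('pics/top0.png')[120:330,90:470];b=cv2.imread('pics/scene0.png')
cv2.imwrite('pics/a.png',cv2.resize(a,None,fx=2.1,fy=2.1,interpolation=cv2.INTER_CUBIC))
E
```

```text
(no output)
```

View pics/a.png

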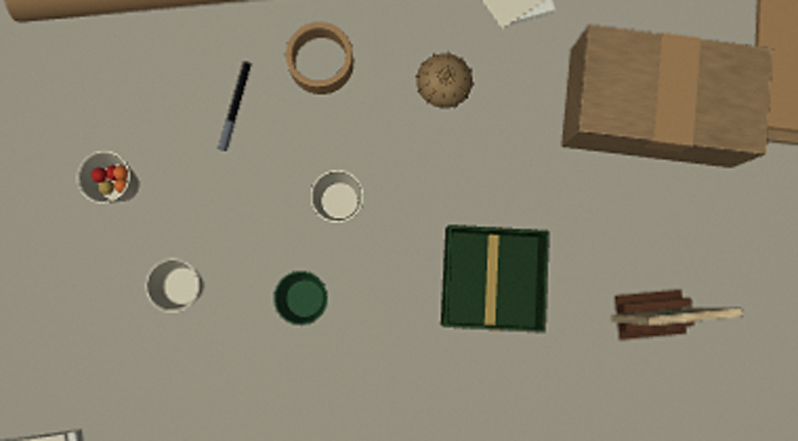

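View pics/scene0.png

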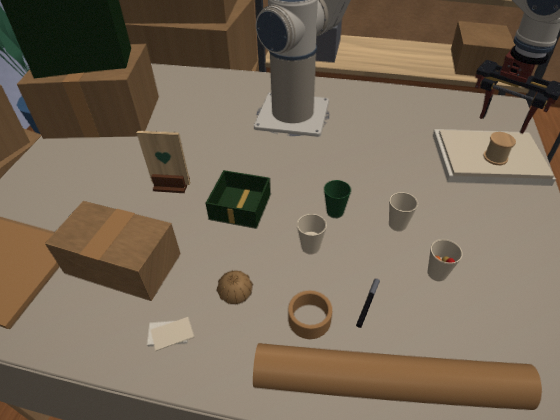

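```bash
cat > fit.py <<'E'
from h import *
from scipy.optimize import minimize
def cupm(z0=0):
    a=np.linspace(0,2*np.pi,40);f=lambda r,z:np.stack([r*np.cos(a),r*np.sin(a),0*a+z],1)
    return np.r_[f(22,z0),f(34,z0+82)]
def boxm(x,y,z0,z1): return np.array([[i*x/2,j*y/2,k] for i in(-1,1) for j in (-1,1) for k in (z0,z1)])
def pose(M,p):
    c,s=np.cos(p[2]),np.sin(p[2]);return M@np.array([[c,-s,0],[s,c,0],[0,0,1]]).T+[p[0],p[1],0]
def sil(im,P):
    S=8;q=np.array([proj(im,x) for x in P]);m=np.zeros((420,560),np.uint8)
    cv2.fillConvexPoly(m,cv2.convexHull(np.round(q*S).astype(np.int32)),1,shift=3);return m>0
def masks(l,ims): return {n:ctrl.masks_of(l,n) for n in ims}
def fit(M,p0,views,yaw):
    # views: list of (im,mask)
    def cost(v):
        p=[v[0],v[1],v[2]/100 if yaw else p0[2]]
        return sum(1-(s&m).sum()/(s|m).sum() for im,m in views for s in [sil(im,pose(M,p))])
    v0=np.array([p0[0],p0[1]]+([p0[2]*100] if yaw else []),float);n=len(v0)
    S=np.vstack([v0]+[v0+d*np.eye(n)[i] for i in range(n) for d in [12]])
    r=minimize(cost,v0,method='Nelder-Mead',options=dict(initial_simplex=S,xatol=.2,fatol=1e-4))
    p=list(r.x); 
    if yaw:p[2]/=100
    return np.round(p,3),round(r.fun/len(views),3)
E
python3 - <<'E'
from fit import *
ims={n:shot(n) for n in ['top','scene']}
def best(l,M,p):
    out=[]
    for n,im in ims.items():
        s=sil(im,pose(M,p));c=[(( s&r['region']).sum()/(s|r['region']).sum(),r['region']) for r in ctrl.masks_of(l,n)]
        c=[x for x in c if x[0]>.25]
        if c: out.append((im,max(c,key=lambda x:x[0])[1]))
    return out
for l,M,p,yaw in [('cup_full',cupm(),(582,449,0),0),('cup_base',cupm(),(426,190,0),0),('cup_1',cupm(),(443,351,0),0),('cup_1',cupm(),(551,147,0),0),
  ('gift_box',boxm(130,130,0,60),(456,-44,-.05),1),('carton',boxm(140,240,0,110),(690,-270,-.1),1),('plaque',boxm(9,110,8,178),(410,-270,1.5),1)]:
    v=best(l,M,p)
    if v: print(l,len(v),fit(M,p,v,yaw),[fit(M,p,[w],yaw) for w in v])
    else: print(l,'none')
E
```

```text
cup_full 2 (array([576.505, 447.819]), np.float64(0.231)) [(array([576.777, 447.833]), np.float64(0.317)), (array([576.574, 447.279]), np.float64(0.142))]
cup_base 2 (array([425.454, 193.451]), np.float64(0.091)) [(array([425.512, 191.77 ]), np.float64(0.081)), (array([428.219, 194.556]), np.float64(0.095))]
cup_1 2 (array([441.585, 353.669]), np.float64(0.097)) [(array([438.689, 350.814]), np.float64(0.141)), (array([441.822, 353.705]), np.float64(0.042))]
cup_1 2 (array([555.134, 150.314]), np.float64(0.097)) [(array([555.328, 151.303]), np.float64(0.064)), (array([557.75, 148.5 ]), np.float64(0.124))]
gift_box 2 (array([ 4.5225e+02, -5.3535e+01, -5.9000e-02]), np.float64(0.047)) [(array([ 4.51309e+02, -5.48230e+01, -1.50000e-02]), np.float64(0.052)), (array([ 4.54313e+02, -5.32030e+01, -5.10000e-02]), np.float64(0.035))]
carton 2 (array([ 6.91215e+02, -2.78886e+02, -1.13000e-01]), np.float64(0.026)) [(array([ 6.91241e+02, -2.78703e+02, -1.13000e-01]), np.float64(0.026)), (array([ 6.92432e+02, -2.77539e+02, -1.28000e-01]), np.float64(0.026))]
plaque 1 (array([ 386.732, -279.138,    0.984]), np.float64(0.289)) [(array([ 386.732, -279.138,    0.984]), np.float64(0.289))]
```

```bash
cat > plan.py <<'E'
from h import *
def Rd(yaz,tilt=0):
    # tool down, tool y at azimuth yaz; then tilt about tool y
    y=np.array([np.cos(yaz),np.sin(yaz),0]);z=np.array([0,0,-1.]);x=np.cross(y,z)
    return R.from_matrix(np.stack([x,y,z],1))*R.from_rotvec([0,tilt,0])
def plan(pos,Rt,n,jaw=1,p0=None,R0=None,show=True):
    o=ctrl.get_obs();p=np.array(o['ee_pos'] if p0 is None else p0);Rc=R.from_rotvec(o['orientation']) if R0 is None else R0
    d=(np.array(pos)-p)/n;w=(Rc.inv()*Rt).as_rotvec()/n
    print('per row mm %.1f deg %.1f'%(np.linalg.norm(d),np.degrees(np.linalg.norm(w))))
    rows=[]
    for i in range(n):
        s=Rc.inv().apply(d)/50;rows.append([jaw,[round(float(a),2) for a in s],[round(float(a),3) for a in w/(np.pi/2)]]);
        p=p+Rc.apply(np.array(rows[-1][1])*50);Rc=Rc*R.from_rotvec(np.array(rows[-1][2])*np.pi/2)
    print(str(rows).replace(' ',''));print('end err',np.round(p-pos,1),np.round((Rc.inv()*Rt).as_rotvec(),3))
    return p,Rc
E
python3 - <<'E'
from plan import *
o=ctrl.get_obs();Rc=R.from_rotvec(o['orientation']);print(Rc.as_matrix().round(3),o['qpos'])
im=shot('wrist');print(np.array(im['hand_eye']).round(2))
plan([577,448,200],Rd(np.arctan2(448,577)),8)
E
```

```text
[[-0.896  0.444 -0.   ]
 [ 0.444  0.896 -0.   ]
 [ 0.    -0.    -1.   ]] [ 1.09201731e+00  4.23117654e-01  1.62987517e+00  6.31748223e-06
  1.08861127e+00 -1.89897138e-02]
[[  -0.     -0.97   -0.26   70.67]
 [   1.     -0.      0.      0.83]
 [  -0.     -0.26    0.97 -162.38]
 [   0.      0.      0.      1.  ]]
per row mm 40.1 deg 3.2
[[1,[-0.8,0.08,0.06],[-0.0,0.0,0.036]],[1,[-0.79,0.13,0.06],[-0.0,0.0,0.036]],[1,[-0.78,0.17,0.06],[-0.0,0.0,0.036]],[1,[-0.77,0.21,0.06],[-0.0,0.0,0.036]],[1,[-0.76,0.26,0.06],[-0.0,0.0,0.036]],[1,[-0.74,0.3,0.06],[-0.0,0.0,0.036]],[1,[-0.72,0.34,0.06],[-0.0,0.0,0.036]],[1,[-0.7,0.38,0.06],[-0.0,0.0,0.036]]]
end err [-0.2 -0.  -1.3] [-0.     0.    -0.002]
```

Request:
apply_moves --targets '[[1,[-0.8,0.08,0.06],[0,0,0.036]],[1,[-0.79,0.13,0.06],[0,0,0.036]],[1,[-0.78,0.17,0.06],[0,0,0.036]],[1,[-0.77,0.21,0.06],[0,0,0.036]],[1,[-0.76,0.26,0.06],[0,0,0.036]],[1,[-0.74,0.3,0.06],[0,0,0.036]],[1,[-0.72,0.34,0.06],[0,0,0.036]],[1,[-0.7,0.38,0.06],[0,0,0.036]]]'

```text
t: 3.35
ee_pos: [578.0, 447.5, 198.5]
orientation: [-1.386, -2.819, 0.0]
ft_force: [0.1, -0.3, 0.3]
width: 88.0
grasp_force: 0.0
```

```bash
python3 - <<'E'
from plan import *
im=shot('wrist');cv2.imwrite('pics/w1.png',im['pixels']);o=ctrl.get_obs();print(o['ee_pos'],o['qpos'])
for l in ['cup_full','cup_1']:print(l,[(round(r['score'],2),np.round(r['xy']),at(im,r['xy'],0).round(1)) for r in ctrl.pinpoint(l,'wrist')],[r['bbox'] for r in ctrl.masks_of(l,'wrist')])
E
```

```text
[582.27563731 445.14870439 198.08817604] [ 0.63727283  0.60574803  1.38284281 -0.00205724  1.1514181  -0.01382105]
cup_full [(0.9, array([273., 184.]), array([577.2, 450.9,   0. ])), (0.18, array([ 63., 270.]), array([428. , 192.6,   0. ]))] []
cup_1 [(0.66, array([132., 178.]), array([438.9, 353.3,   0. ]))] [[60.8, 156.6, 151.9, 227.3]]
```

View pics/w1.png

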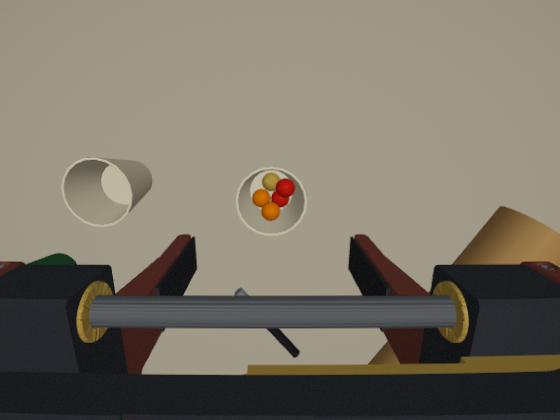

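```bash
python3 - <<'E'
from plan import *
im=shot('wrist');o=ctrl.get_obs();print(o['ee_pos'],o['t'])
g=cv2.medianBlur(cv2.cvtColor(im['pixels'],cv2.COLOR_BGR2GRAY),3)
c=cv2.HoughCircles(g,cv2.HOUGH_GRADIENT,1,100,param1=100,param2=25,minRadius=29,maxRadius=45)
for q in c[0]: print(q,at(im,q[:2],82).round(1),np.linalg.norm(at(im,q[:2]+[q[2],0],82)-at(im,q[:2],82)).round(1))
plan([577,450,130],Rd(np.arctan2(450,577)),4)
E
```

```text
[575.85902816 448.35291448 198.57218429] 3.65
[272.5 202.5  35. ] [576.4 449.2  82. ] 33.0
[103.5 187.5  37.7] [442.3 363.8  82. ] 35.7
per row mm 17.2 deg 0.0
[[1,[0.0,0.01,0.34],[-0.0,-0.0,-0.0]],[1,[0.0,0.01,0.34],[-0.0,-0.0,-0.0]],[1,[0.0,0.01,0.34],[-0.0,-0.0,-0.0]],[1,[0.0,0.01,0.34],[-0.0,-0.0,-0.0]]]
end err [ 0.4 -0.4  0.6] [-0.001 -0.    -0.003]
```

Request:
apply_moves --targets '[[1,[0,0.02,0.5],[0,0,0]],[1,[0,0,0.6],[0,0,0]],[1,[0,0,0.6],[0,0,0]],[1,[0,0,0.5],[0,0,0]],[1,[0,0,0.4],[0,0,0]],[1,[0,0,0.25],[0,0,0]],[1,[0,0,0],[0,0,0]],[-1,[0,0,0],[0,0,0]]]'

```text
t: 4.65
ee_pos: [578.1, 449.1, 57.1]
orientation: [1.383, 2.82, 0.002]
ft_force: [0.7, 0.7, -0.3]
width: 80.9
grasp_force: 0.0
```

Request:
apply_moves --targets '[[-1,[0,0,0],[0,0,0]],[-1,[0,0,0],[0,0,0]],[-1,[0,0,0],[0,0,0]],[-1,[0,0,0],[0,0,0]],[-1,[0,0,0],[0,0,0]]]'

```text
t: 5.28
ee_pos: [578.0, 448.9, 57.1]
orientation: [1.384, 2.82, 0.001]
ft_force: [-1.6, -1.5, 6.1]
width: 65.3
grasp_force: 30.0
```

Request:
apply_moves --targets '[[-1,[0,0,-0.3],[0,0,0]],[-1,[0,0,-0.7],[0,0,0]],[-1,[0,0,-0.8],[0,0,0]],[-1,[0,0,-0.8],[0,0,0]],[-1,[0,0,-0.8],[0,0,0]],[-1,[0,0,-0.5],[0,0,0]],[-1,[0,0,0],[0,-0.1,0]],[-1,[0,0,0],[0,-0.1,0]]]'

```text
t: 6.28
ee_pos: [578.5, 448.2, 253.3]
orientation: [1.257, 2.555, -0.198]
ft_force: [-0.5, 0.2, -2.1]
width: 65.1
grasp_force: 30.0
```

```bash
python3 - <<'E'
from plan import *
o=ctrl.get_obs();print(o['qpos'],o['ee_pos'],o['width'],o['ft_force'])
a=np.arctan2(-54,453);print(a)
# target box approach, tilt -20deg kept
plan([462,-100,250],Rd(a,-np.radians(18)),16)
E
```

```text
[ 0.77494629  0.57724506  1.33855891 -0.33142791  1.27732507  0.2234577 ] [578.50626275 448.19888366 253.27962236] 65.05027383211777 [-0.51398162  0.24076076 -2.13848018]
-0.118645431793701
per row mm 35.0 deg 2.8
[[1,[-0.43,-0.53,0.14],[0.01,0.0,0.029]],[1,[-0.45,-0.51,0.15],[0.01,0.0,0.029]],[1,[-0.48,-0.49,0.16],[0.01,0.0,0.029]],[1,[-0.5,-0.46,0.17],[0.01,0.0,0.029]],[1,[-0.52,-0.44,0.18],[0.01,0.0,0.029]],[1,[-0.54,-0.41,0.18],[0.01,0.0,0.029]],[1,[-0.56,-0.38,0.19],[0.01,0.0,0.029]],[1,[-0.57,-0.35,0.19],[0.01,0.0,0.029]],[1,[-0.59,-0.32,0.2],[0.01,0.0,0.029]],[1,[-0.6,-0.29,0.2],[0.01,0.0,0.029]],[1,[-0.62,-0.26,0.21],[0.01,0.0,0.029]],[1,[-0.63,-0.23,0.21],[0.01,0.0,0.029]],[1,[-0.64,-0.2,0.22],[0.01,0.0,0.029]],[1,[-0.64,-0.17,0.22],[0.01,0.0,0.029]],[1,[-0.65,-0.13,0.22],[0.01,0.0,0.029]],[1,[-0.66,-0.1,0.22],[0.01,0.0,0.029]]]
end err [ 1.  -0.3  0.4] [-0.005  0.006  0.007]
```

```bash
cat > kin.py <<'E'
from plan import *
from scipy.optimize import least_squares
H,L2,L3,LT=145.,600.,430.,273.
LO=np.array([-3,-.9,.09,-1.31,.11,-2.54]);HI=np.array([3,2.11,2.58,4.45,2.69,2.54])
def fk(q):
    r=R.from_euler
    A=r('z',q[0])*r('y',q[1]);B=A*r('y',q[2]);T=B*r('z',q[3])*r('y',q[4])*r('z',q[5]+np.pi/2)
    w=A.apply([0,0,L2])+B.apply([0,0,L3])+[0,0,H];return w+T.apply([0,0,LT]),T,w
def ik(p,Rt,q0):
    f=lambda q:np.r_[(fk(q)[0]-p)/100,(fk(q)[1].inv()*Rt).as_rotvec()]
    s=least_squares(f,np.clip(q0,LO+.01,HI-.01),bounds=(LO,HI));return s.x,s.cost
E
python3 - <<'E'
from kin import *
np.set_printoptions(precision=2,suppress=True)
o=ctrl.get_obs();p,T,w=fk(o['qpos']);print(p,o['ee_pos'],(T.inv()*R.from_rotvec(o['orientation'])).as_rotvec())
rim=np.array([453,-54,190.])
for tilt in [100,-100]:
  for dev in range(-90,91,15):
    a=-.119+np.radians(dev)
    Rt=Rd(a,np.radians(tilt));d=Rt.apply([0,0,1]);t=rim+25*d
    best=None
    for q0 in [[0,.6,1.6,1.5,1.5,0],[0,.6,1.6,3,1.5,0],[0,.6,2.2,1.5,1.5,1.5],[0,.6,1.6,-1,1.5,0],[0,.6,2,2,1.5,-1.5]]:
        q,c=ik(t,Rt,np.array(q0))
        if c<1e-5: best=q;break
    print(tilt,dev,'d',d,best is not None and (best,fk(best)[2]))
E
```

```text
[575.93 445.   243.1 ] [578.51 448.2  253.28] [-0. -0. -0.]
100 -90 d [ 0.98 -0.12  0.17] False
100 -75 d [0.97 0.14 0.17] False
100 -60 d [0.91 0.39 0.17] False
100 -45 d [0.77 0.61 0.17] (array([-0.67,  0.79,  2.57,  1.77,  1.79, -1.79]), array([ 261.02, -204.97,  146.94]))
100 -30 d [0.59 0.79 0.17] (array([-0.68,  0.77,  2.42,  1.52,  1.74, -1.62]), array([ 306.64, -249.52,  146.94]))
100 -15 d [0.37 0.91 0.17] (array([-0.66,  0.77,  2.28,  1.31,  1.77, -1.48]), array([ 362.23, -280.74,  146.94]))
100 0 d [0.12 0.98 0.17] (array([-0.61,  0.79,  2.14,  1.12,  1.84, -1.38]), array([ 424.  , -296.51,  146.94]))
100 15 d [-0.14  0.97  0.17] (array([-0.55,  0.82,  2.01,  0.95,  1.94, -1.31]), array([ 487.76, -295.75,  146.94]))
100 30 d [-0.39  0.91  0.17] (array([-0.47,  0.85,  1.9 ,  0.79,  2.04, -1.29]), array([ 549.14, -278.51,  146.94]))
100 45 d [-0.61  0.77  0.17] (array([-0.39,  0.87,  1.8 ,  0.62,  2.14, -1.3 ]), array([ 603.97, -245.98,  146.94]))
100 60 d [-0.79  0.59  0.17] (array([-0.3 ,  0.89,  1.73,  0.43,  2.22, -1.36]), array([ 648.52, -200.36,  146.94]))
100 75 d [-0
[... 623 characters left out ...]
8 , -0.62,  2.14,  1.3 ]), array([644.98,  96.97, 146.94]))
-100 -30 d [-0.59 -0.79  0.17] (array([ 0.23,  0.85,  1.9 , -0.79,  2.04,  1.29]), array([599.36, 141.52, 146.94]))
-100 -15 d [-0.37 -0.91  0.17] (array([ 0.31,  0.82,  2.01, -0.95,  1.94,  1.31]), array([543.77, 172.74, 146.94]))
-100 0 d [-0.12 -0.98  0.17] (array([ 0.37,  0.79,  2.14, -1.12,  1.84,  1.38]), array([482.  , 188.51, 146.94]))
-100 15 d [ 0.14 -0.97  0.17] (array([ 0.42,  0.77,  2.28, -1.31,  1.77,  1.48]), array([418.24, 187.75, 146.94]))
-100 30 d [ 0.39 -0.91  0.17] False
-100 45 d [ 0.61 -0.77  0.17] False
-100 60 d [ 0.79 -0.59  0.17] False
-100 75 d [ 0.91 -0.37  0.17] False
-100 90 d [ 0.98 -0.12  0.17] False
```

```bash
python3 - <<'E'
from kin import *
a=-.119;rim=np.array([455,-72,195.])
def tg(t): 
    Rt=Rd(a,np.radians(t));return rim+25*Rt.apply([0,0,1]),Rt
p,Rt=tg(-20);p,Rc=plan(p,Rt,16,-1)
for t in [-35,-50,-65,-80,-95]:
    P,Rt=tg(t);p,Rc=plan(P,Rt,3,-1,p,Rc)
E
```

```text
per row mm 34.3 deg 2.8
[[-1,[-0.38,-0.53,0.23],[0.01,-0.001,0.029]],[-1,[-0.4,-0.51,0.24],[0.01,-0.001,0.029]],[-1,[-0.42,-0.48,0.25],[0.01,-0.001,0.029]],[-1,[-0.44,-0.46,0.25],[0.01,-0.001,0.029]],[-1,[-0.46,-0.44,0.26],[0.01,-0.001,0.029]],[-1,[-0.48,-0.41,0.27],[0.01,-0.001,0.029]],[-1,[-0.5,-0.38,0.28],[0.01,-0.001,0.029]],[-1,[-0.51,-0.36,0.28],[0.01,-0.001,0.029]],[-1,[-0.53,-0.33,0.29],[0.01,-0.001,0.029]],[-1,[-0.54,-0.3,0.3],[0.01,-0.001,0.029]],[-1,[-0.56,-0.27,0.3],[0.01,-0.001,0.029]],[-1,[-0.57,-0.24,0.31],[0.01,-0.001,0.029]],[-1,[-0.58,-0.21,0.31],[0.01,-0.001,0.029]],[-1,[-0.58,-0.18,0.31],[0.01,-0.001,0.029]],[-1,[-0.59,-0.14,0.32],[0.01,-0.001,0.029]],[-1,[-0.6,-0.11,0.32],[0.01,-0.001,0.029]]]
end err [-0.8 -0.6 -0.1] [ 0.004 -0.006  0.004]
per row mm 2.0 deg 5.1
[[-1,[-0.04,0.0,-0.01],[0.001,-0.057,0.001]],[-1,[-0.04,0.0,-0.0],[0.001,-0.057,0.001]],[-1,[-0.04,0.0,-0.0],[0.001,-0.057,0.001]]]
end err [-0.7 -0.1 -0.1] [-0.001  0.001 -0.001]
per row mm 2.2 deg 5.0
[[-1,[-0.04,0.0,-0.01],[-0.0,-0.055,-0.0]],[-1,[-0.04,0.0,-0.0],[-0.0,-0.055,-0.0]],[-1,[-0.04,0.0,0.0],[-0.0,-0.055,-0.0]]]
end err [-0.7  0.4 -0.3] [-0.001 -0.002 -0.001]
per row mm 2.3 deg 5.0
[[-1,[-0.05,0.0,-0.01],[-0.0,-0.056,-0.0]],[-1,[-0.05,0.0,-0.0],[-0.0,-0.056,-0.0]],[-1,[-0.05,0.0,0.0],[-0.0,-0.056,-0.0]]]
end err [-0.7  0.   0.7] [-0.001  0.    -0.001]
per row mm 2.0 deg 5.0
[[-1,[-0.04,0.0,-0.0],[-0.0,-0.056,-0.0]],[-1,[-0.04,0.0,-0.0],[-0.0,-0.056,-0.0]],[-1,[-0.04,0.0,0.0],[-0.0,-0.056,-0.0]]]
end err [-0.8 -0.1  0.1] [-0.001  0.002 -0.   ]
per row mm 2.2 deg 5.0
[[-1,[-0.04,0.0,-0.01],[-0.0,-0.055,-0.0]],[-1,[-0.04,0.0,-0.0],[-0.0,-0.055,-0.0]],[-1,[-0.04,0.0,0.0],[-0.0,-0.055,-0.0]]]
end err [-0.7  0.2 -0.4] [-0.001 -0.    -0.   ]
```

Request:
apply_moves --targets '[[-1,[-0.38,-0.53,0.23],[0.01,0,0.029]],[-1,[-0.4,-0.51,0.24],[0.01,0,0.029]],[-1,[-0.42,-0.48,0.25],[0.01,0,0.029]],[-1,[-0.44,-0.46,0.25],[0.01,0,0.029]],[-1,[-0.46,-0.44,0.26],[0.01,0,0.029]],[-1,[-0.48,-0.41,0.27],[0.01,0,0.029]],[-1,[-0.5,-0.38,0.28],[0.01,0,0.029]],[-1,[-0.51,-0.36,0.28],[0.01,0,0.029]]]'

```text
t: 7.28
ee_pos: [514.7, 183.3, 209.6]
orientation: [1.742, 2.295, -0.284]
ft_force: [-0.1, 0.2, -1.7]
width: 65.2
grasp_force: 30.0
```

Request:
apply_moves --targets '[[-1,[-0.53,-0.33,0.29],[0.01,0,0.029]],[-1,[-0.54,-0.3,0.3],[0.01,0,0.029]],[-1,[-0.56,-0.27,0.3],[0.01,0,0.029]],[-1,[-0.57,-0.24,0.31],[0.01,0,0.029]],[-1,[-0.58,-0.21,0.31],[0.01,0,0.029]],[-1,[-0.58,-0.18,0.31],[0.01,0,0.029]],[-1,[-0.59,-0.14,0.32],[0.01,0,0.029]],[-1,[-0.6,-0.11,0.32],[0.01,0,0.029]]]'

```text
t: 8.28
ee_pos: [452.3, -80.8, 164.5]
orientation: [2.174, 1.943, -0.361]
ft_force: [1.0, 0.3, -1.6]
width: 65.3
grasp_force: 30.0
```

```bash
python3 - <<'E'
from fit import *
from kin import *
im=shot('top');im2=shot('scene')
def mk(l,n): return [m['region'] for m in ctrl.masks_of(l,n) if m['score']>.4][:1]
v=[(im,m) for m in mk('gift_box','top')]+[(im2,m) for m in mk('gift_box','scene')]
print([fit(boxm(130,130,0,60),(453,-54,-.03),[w],1) for w in v])
cv2.imwrite('pics/sc1.png',np.hstack([im2['pixels'][60:360,120:480],im['pixels'][100:400,150:510]]))
o=ctrl.get_obs();print(o['ee_pos'],o['qpos'],o['width'])
a=-.119;rim=np.array([455,-72,195.])
def tg(t): 
    Rt=Rd(a,np.radians(t));return rim+25*Rt.apply([0,0,1]),Rt
p=None;Rc=None
for t in [-50,-80,-97]:
    P,Rt=tg(t);p,Rc=plan(P,Rt,5,-1,p,Rc)
E
```

```text
[(array([ 4.41809e+02, -3.26590e+01, -2.36000e-01]), np.float64(0.926))]
[452.45609593 -80.05691044 164.46710966] [ 0.00876231  0.30612893  2.02669122 -0.40582118  0.90217564  0.38890848] 65.44270573702896
per row mm 3.6 deg 6.3
[[-1,[-0.06,0.01,-0.04],[-0.001,-0.071,0.001]],[-1,[-0.06,0.01,-0.03],[-0.001,-0.071,0.001]],[-1,[-0.07,0.01,-0.03],[-0.001,-0.071,0.001]],[-1,[-0.07,0.01,-0.02],[-0.001,-0.071,0.001]],[-1,[-0.07,0.01,-0.01],[-0.001,-0.071,0.001]]]
end err [ 1.1 -0.2 -0.2] [0.002 0.004 0.003]
per row mm 2.6 deg 6.0
[[-1,[-0.05,-0.0,-0.01],[0.0,-0.066,0.0]],[-1,[-0.05,-0.0,-0.01],[0.0,-0.066,0.0]],[-1,[-0.05,-0.0,-0.0],[0.0,-0.066,0.0]],[-1,[-0.05,-0.0,0.0],[0.0,-0.066,0.0]],[-1,[-0.05,-0.0,0.01],[0.0,-0.066,0.0]]]
end err [ 1.1 -0.2 -0.6] [ 0.003 -0.001  0.002]
per row mm 1.6 deg 3.4
[[-1,[-0.03,-0.0,-0.0],[0.0,-0.038,0.0]],[-1,[-0.03,-0.0,-0.0],[0.0,-0.038,0.0]],[-1,[-0.03,-0.0,-0.0],[0.0,-0.038,0.0]],[-1,[-0.03,-0.0,0.0],[0.0,-0.038,0.0]],[-1,[-0.03,-0.0,0.0],[0.0,-0.038,0.0]]]
end err [ 1.1 -0.4 -0.5] [0.004 0.    0.001]
```

View pics/sc1.png

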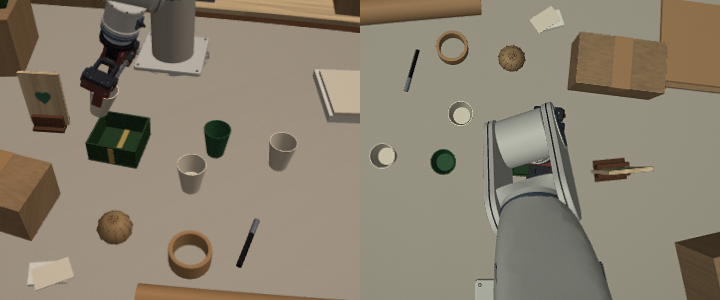

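Request:
apply_moves --targets '[[-1,[-0.06,0,-0.04],[0,-0.071,0]],[-1,[-0.06,0,-0.03],[0,-0.071,0]],[-1,[-0.07,0,-0.03],[0,-0.071,0]],[-1,[-0.07,0,-0.02],[0,-0.071,0]],[-1,[-0.07,0,-0.01],[0,-0.071,0]],[-1,[-0.05,0,-0.01],[0,-0.066,0]],[-1,[-0.05,0,-0.01],[0,-0.066,0]],[-1,[-0.05,0,0],[0,-0.066,0]]]'

```text
t: 9.48
ee_pos: [452.1, -92.3, 185.4]
orientation: [1.577, 1.423, -1.078]
ft_force: [0.1, -0.7, -2.5]
width: 65.2
grasp_force: 30.0
```

Request:
apply_moves --targets '[[-1,[-0.05,0,0],[0,-0.066,0]],[-1,[-0.05,0,0.01],[0,-0.066,0]],[-1,[-0.03,0,0],[0,-0.038,0]],[-1,[-0.03,0,0],[0,-0.038,0]],[-1,[-0.03,0,0],[0,-0.038,0]],[-1,[-0.03,0,0],[0,-0.038,0]],[-1,[-0.03,0,0],[0,-0.038,0]],[-1,[0,0,0],[0,0,0]]]'

```text
t: 10.48
ee_pos: [451.3, -95.6, 196.3]
orientation: [1.189, 1.079, -1.358]
ft_force: [-0.3, 0.1, -2.0]
width: 65.7
grasp_force: 30.0
```

Request:
apply_moves --targets '[[-1,[0,0,0],[0,0,0]],[-1,[0,0,0],[0,0,0]],[-1,[0,0,0],[0,0,0]],[-1,[0,0,0],[0,0,0]],[-1,[0,0,0],[0,0,0]],[-1,[0,0,0],[0,0,0]],[-1,[0,0,0],[0,0,0]],[-1,[0,0,0],[0,0,0]]]'

```text
t: 11.48
ee_pos: [450.9, -96.6, 197.1]
orientation: [1.189, 1.078, -1.36]
ft_force: [0.1, -0.3, -2.2]
width: 65.4
grasp_force: 30.0
```

```bash
python3 - <<'E'
from kin import *
im=shot('wrist');im2=shot('scene')
cv2.imwrite('pics/p1.png',np.hstack([cv2.resize(im2['pixels'][130:300,100:340],None,fx=1.7,fy=1.7),cv2.resize(im['pixels'],(385,289))]))
o=ctrl.get_obs();print(o['ee_pos'],o['qpos'],o['width'],o['ft_force'])
E
```

```text
[450.82254301 -96.58087337 197.13810189] [ 0.3842301   0.93946078  1.89409652 -1.12994799  1.83354802  1.27821584] 65.07011465988047 [-0.23725345  0.15596615 -1.44263424]
```

View pics/p1.png

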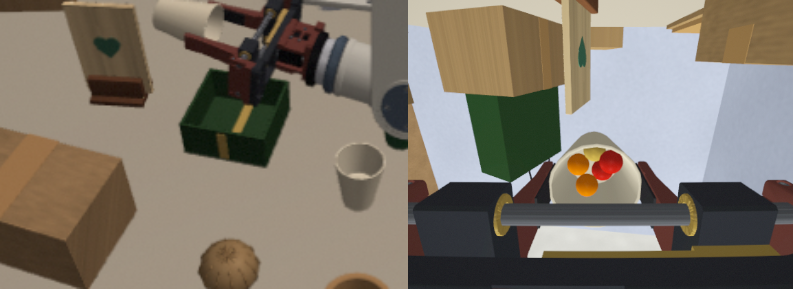

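```bash
python3 - <<'E'
from kin import *
np.set_printoptions(precision=2,suppress=True)
# check cup pose in wrist image: zoom
im=shot('wrist');cv2.imwrite('pics/p2.png',cv2.resize(im['pixels'][150:320,150:410],None,fx=3,fy=3))
q0=ctrl.get_obs()['qpos']
for tilt in [-105,-115,-125,-135]:
  for dev in [-45,-30,-15,0]:
    rim=np.array([455,-72,205.]);Rt=Rd(-.119+np.radians(dev),np.radians(tilt));q,c=ik(rim+25*Rt.apply([0,0,1]),Rt,q0);print(tilt,dev,c<1e-5,q,fk(q)[2])
E
```

```text
-105 -45 True [ 0.12  0.88  1.82 -0.67  2.2   1.29] [643.3   76.08 140.81]
-105 -30 True [ 0.2   0.85  1.91 -0.84  2.1   1.28] [598.56 119.77 140.81]
-105 -15 True [ 0.27  0.82  2.02 -1.01  2.    1.32] [544.03 150.39 140.81]
-105 0 True [ 0.33  0.8   2.15 -1.17  1.91  1.39] [483.44 165.86 140.81]
-115 -45 True [ 0.11  0.93  1.84 -0.7   2.3   1.31] [631.68  66.94 100.19]
-115 -30 True [ 0.18  0.91  1.93 -0.88  2.21  1.32] [589.7  107.93 100.19]
-115 -15 True [ 0.25  0.89  2.04 -1.03  2.12  1.38] [538.54 136.66 100.19]
-115 0 True [ 0.3   0.88  2.16 -1.19  2.05  1.47] [481.68 151.17 100.19]
-125 -45 True [ 0.09  0.99  1.88 -0.73  2.4   1.35] [614.69  53.58  62.75]
-125 -30 True [ 0.16  0.97  1.96 -0.9   2.32  1.37] [576.74  90.63  62.75]
-125 -15 True [ 0.22  0.96  2.06 -1.05  2.25  1.44] [530.5  116.6   62.75]
-125 0 True [ 0.26  0.95  2.17 -1.2   2.19  1.55] [479.12 129.71  62.75]
-135 -45 True [ 0.06  1.03  1.92 -0.74  2.5   1.4 ] [592.84  36.4   29.64]
-135 -30 True [ 0.12  1.02  2.   -0.9   2.44  1.44] [560.09  68.38  29.64]
-135 -15 True [ 0.17  1.02  2.08 -1.05  2.38  1.52] [520.18  90.8   29.64]
-135 0 True [ 0.21  1.02  2.18 -1.19  2.34  1.65] [475.82 102.12  29.64]
```

View pics/p2.png

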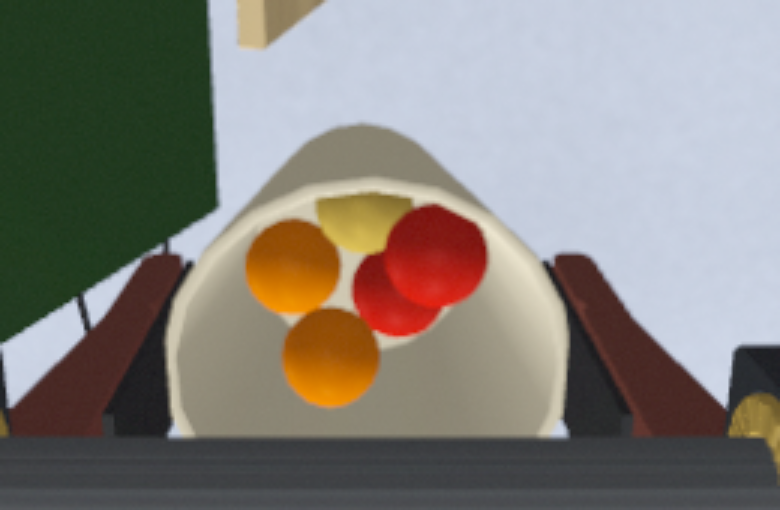

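```bash
python3 - <<'E'
from kin import *
np.set_printoptions(precision=2,suppress=True)
im=shot('wrist');he=np.array(im['hand_eye'])
obs=np.array([[271,210],[206.7,268],[338.7,268],[271,191.7]])
im['V']=np.linalg.inv(he)
a=np.linspace(0,2*np.pi,73)
def f(v):
    dl,h,ox=v;Q=R.from_rotvec([0,dl,0])
    def P(r,z): return Q.apply(np.stack([r*np.cos(a),r*np.sin(a),0*a-(z-h)],1))+[ox,0,-19]
    r=np.array([proj(im,x) for x in P(34,82)]);g=np.array([proj(im,x) for x in P(22,0)])
    return np.r_[r[:,1].min()-210,r[:,0].min()-206.7,r[:,0].max()-338.7,g[:,1].min()-191.7]
for d0 in [.2,.7]:
    s=least_squares(f,[d0,74,0]);print(np.degrees(s.x[0]),s.x[1:],s.cost)
d=Rd(-.119,np.radians(-97)); o=ctrl.get_obs()
plan([419,-115,182],R.from_rotvec(o['orientation']),3,-1)
Rt=R.from_rotvec(o['orientation'])*R.from_rotvec([0,0,-np.pi/2]);q,c=ik([419,-115,182],Rt,o['qpos']);print(q,c)
Rt=R.from_rotvec(o['orientation'])*R.from_rotvec([0,0,-np.pi*.67]);q,c=ik([419,-115,182],Rt,q);print(q,c)
E
```

```text
2.368811005149868 [81.13 -3.56] 0.0453039602701464
2.368810975025546 [81.13 -3.56] 0.045303960270138596
per row mm 13.3 deg 0.0
[[-1,[0.12,-0.2,0.13],[0.0,0.0,0.0]],[-1,[0.12,-0.2,0.13],[0.0,0.0,0.0]],[-1,[0.12,-0.2,0.13],[0.0,0.0,0.0]]]
end err [-0.6  0.4  0.1] [0. 0. 0.]
[ 0.33  0.77  2.24 -1.15  1.75 -0.13] 1.056503890420491e-18
[ 0.33  0.77  2.24 -1.15  1.75 -0.67] 1.2420091099759958e-30
```

```bash
cat > pt.py <<'E'
from kin import *
rim=np.array([427,-77,212.])
def tg(t,dev): 
    Rt=Rd(-.119+np.radians(dev),np.radians(t));return rim+25*Rt.apply([0,0,1]),Rt
E
python3 - <<'E'
from pt import *
np.set_printoptions(precision=2,suppress=True)
p=Rc=None;q=ctrl.get_obs()['qpos']
for t,dev,n in [(-96,-23,4),(-96,-45,4),(-108,-45,4),(-120,-45,4)]:
    P,Rt=tg(t,dev);p,Rc=plan(P,Rt,n,-1,p,Rc);q,c=ik(p,Rc,q);print(q,fk(q)[2],c)
E
```

```text
per row mm 10.1 deg 5.9
[[-1,[-0.08,-0.18,0.04],[0.065,0.003,-0.005]],[-1,[-0.08,-0.18,0.06],[0.065,0.003,-0.005]],[-1,[-0.08,-0.17,0.08],[0.065,0.003,-0.005]],[-1,[-0.08,-0.16,0.09],[0.065,0.003,-0.005]]]
end err [-0.3 -0.1  0.2] [-0.  0. -0.]
[ 0.24  0.75  2.02 -0.87  1.93  1.28] [549.73 136.63 186.02] 1.2102786205177262e-20
per row mm 2.3 deg 5.5
[[-1,[-0.0,-0.05,-0.01],[0.061,0.0,-0.007]],[-1,[0.0,-0.05,-0.01],[0.061,0.0,-0.007]],[-1,[0.0,-0.05,-0.0],[0.061,0.0,-0.007]],[-1,[0.0,-0.05,0.0],[0.061,0.0,-0.007]]]
end err [-0.4  0.7  0.1] [-0.  0.  0.]
[ 0.12  0.79  1.87 -0.63  2.08  1.29] [621.    75.48 186.05] 1.3472284720251702e-22
per row mm 1.3 deg 3.0
[[-1,[-0.03,0.0,-0.0],[-0.0,-0.033,0.0]],[-1,[-0.03,0.0,-0.0],[-0.0,-0.033,0.0]],[-1,[-0.03,0.0,0.0],[-0.0,-0.033,0.0]],[-1,[-0.03,0.0,0.0],[-0.0,-0.033,0.0]]]
end err [-0.3  0.7  0.9] [-0. -0.  0.]
[ 0.11  0.86  1.9  -0.66  2.2   1.33] [612.62  68.95 136.66] 1.7429965762357648e-23
per row mm 1.1 deg 3.0
[[-1,[-0.02,0.0,-0.0],[-0.0,-0.034,0.0]],[-1,[-0.02,0.0,-0.0],[-0.0,-0.034,0.0]],[-1,[-0.02,0.0,-0.0],[-0.0,-0.034,0.0]],[-1,[-0.02,0.0,-0.0],[-0.0,-0.034,0.0]]]
end err [-0.8  0.3 -0.2] [-0.  0.  0.]
[ 0.09  0.93  1.94 -0.69  2.32  1.37] [595.14  55.31  87.18] 3.4439761443701126e-22
```

Request:
apply_moves --targets '[[-1,[-0.08,-0.18,0.04],[0.065,0.003,-0.005]],[-1,[-0.08,-0.18,0.06],[0.065,0.003,-0.005]],[-1,[-0.08,-0.17,0.08],[0.065,0.003,-0.005]],[-1,[-0.08,-0.16,0.09],[0.065,0.003,-0.005]],[-1,[0,-0.05,-0.01],[0.061,0,-0.007]],[-1,[0,-0.05,-0.01],[0.061,0,-0.007]],[-1,[0,-0.05,0],[0.061,0,-0.007]],[-1,[0,-0.05,0],[0.061,0,-0.007]]]'

```text
t: 12.68
ee_pos: [407.1, -91.6, 214.8]
orientation: [1.731, 0.594, -1.924]
ft_force: [0.3, -0.2, -1.5]
width: 65.4
grasp_force: 30.0
```

Request:
apply_moves --targets '[[-1,[-0.03,0,0],[0,-0.033,0]],[-1,[-0.03,0,0],[0,-0.033,0]],[-1,[-0.03,0,0],[0,-0.033,0]],[-1,[-0.03,0,0],[0,-0.033,0]],[-1,[0,0,0],[0,0,0]],[-1,[0,0,0],[0,0,0]],[-1,[0,0,0],[0,0,0]],[-1,[0,0,0],[0,0,0]]]'

```text
t: 13.68
ee_pos: [408.1, -91.0, 220.9]
orientation: [1.505, 0.518, -2.067]
ft_force: [0.3, -0.9, -1.6]
width: 65.3
grasp_force: 30.0
```

```bash
python3 - <<'E'
from kin import *
im=shot('wrist');im2=shot('scene');im3=shot('top')
cv2.imwrite('pics/p3.png',np.hstack([cv2.resize(im2['pixels'][120:300,120:330],(350,300)),cv2.resize(im['pixels'][150:320,150:410],(420,300))]))
b=ctrl.masks_of('gift_box','scene');print([(r['score'],r['bbox']) for r in b][:2])
o=ctrl.get_obs();print(o['ee_pos'],o['qpos'],o['width'],o['ft_force'])
for n in ['wrist','scene']:print([(r['score'],r['xy']) for r in ctrl.pinpoint('sweet_1',n)])
E
```

```text
[(0.67, [304.9, 212.6, 329.1, 252.9]), (0.55, [206.5, 179.8, 242.4, 226.2])]
[408.005461   -91.05749173 220.74994282] [ 0.12190077  1.05341209  1.60422494 -0.70295279  2.28011713  1.24901146] 65.23503790669645 [-0.3305182   0.00438956 -1.31407141]
[(0.31, [270.4, 220.8])]
[(0.62, [227.9, 185.8])]
```

View pics/p3.png

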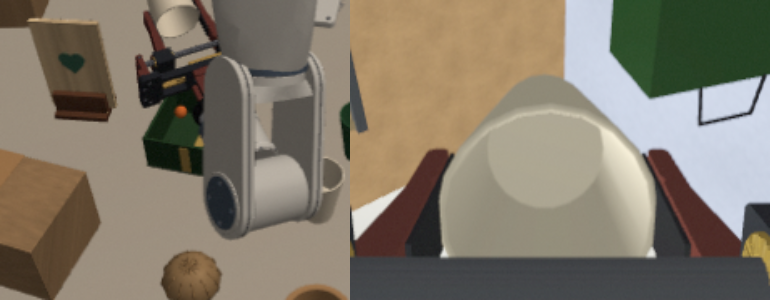

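```bash
python3 - <<'E'
from kin import *
np.set_printoptions(precision=2,suppress=True)
o=ctrl.get_obs();R0=R.from_rotvec(o['orientation']);q=o['qpos']
p,Rc=plan([408,-60,285],R0,2,-1)
Rt=Rd(.3)
p,Rc=plan([425,140,270],Rt,14,-1,p,Rc)
q,c=ik([408,-60,285],R0,q);print(q,fk(q)[2])
s=R.concatenate([R0,Rt]);from scipy.spatial.transform import Slerp
for f in np.linspace(0,1,6):
    q,c=ik(np.array([408,-60,285])*(1-f)+np.array([425,140,270])*f,Slerp([0,1],s)(f),q);print(q,fk(q)[2],c)
E
```

```text
per row mm 35.7 deg 0.0
[[-1,[-0.67,-0.24,0.02],[0.0,0.0,0.0]],[-1,[-0.67,-0.24,0.02],[0.0,0.0,0.0]]]
end err [-0.1 -0.7  0.1] [ 0.  0. -0.]
per row mm 14.4 deg 8.7
[[-1,[-0.04,-0.21,-0.19],[-0.051,0.074,-0.037]],[-1,[-0.0,-0.2,-0.21],[-0.051,0.074,-0.037]],[-1,[0.03,-0.18,-0.23],[-0.051,0.074,-0.037]],[-1,[0.07,-0.16,-0.23],[-0.051,0.074,-0.037]],[-1,[0.1,-0.13,-0.23],[-0.051,0.074,-0.037]],[-1,[0.14,-0.11,-0.23],[-0.051,0.074,-0.037]],[-1,[0.17,-0.08,-0.22],[-0.051,0.074,-0.037]],[-1,[0.2,-0.05,-0.2],[-0.051,0.074,-0.037]],[-1,[0.22,-0.02,-0.18],[-0.051,0.074,-0.037]],[-1,[0.24,0.0,-0.16],[-0.051,0.074,-0.037]],[-1,[0.26,0.03,-0.13],[-0.051,0.074,-0.037]],[-1,[0.27,0.05,-0.09],[-0.051,0.074,-0.037]],[-1,[0.27,0.07,-0.05],[-0.051,0.074,-0.037]],[-1,[0.27,0.09,-0.02],[-0.051,0.074,-0.037]]]
end err [-0.7 -0.3  0.3] [ 0.01 -0.01  0.  ]
[ 0.16  0.76  1.88 -0.66  2.3   1.26] [612.68  99.99 201.11]
[ 0.16  0.76  1.88 -0.66  2.3   1.26] [612.68  99.99 201.11] 3.983415421404466e-24
[ 0.31  0.63  1.85 -0.65  2.09  1.  ] [590.34 185.98 290.85] 1.0508043066283372e-22
[ 0.39  0.49  1.82 -0.57  1.87  0.79] [552.46 230.01 386.13] 2.639979832572187e-21
[ 0.43  0.34  1.82 -0.45  1.63  0.6 ] [506.4  231.35 469.37] 4.20005140695377e-18
[ 0.4   0.21  1.86 -0.28  1.36  0.37] [461.   196.91 525.16] 5.059233987617697e-28
[ 0.32  0.11  1.94 -0.    1.09  0.02] [425. 140. 543.] 3.461775774486316e-21
```

Request:
apply_moves --targets '[[-1,[-0.67,-0.24,0.02],[0,0,0]],[-1,[-0.67,-0.24,0.02],[0,0,0]],[-1,[-0.04,-0.21,-0.19],[-0.051,0.074,-0.037]],[-1,[0,-0.2,-0.21],[-0.051,0.074,-0.037]],[-1,[0.03,-0.18,-0.23],[-0.051,0.074,-0.037]],[-1,[0.07,-0.16,-0.23],[-0.051,0.074,-0.037]],[-1,[0.1,-0.13,-0.23],[-0.051,0.074,-0.037]],[-1,[0.14,-0.11,-0.23],[-0.051,0.074,-0.037]]]'

```text
t: 14.98
ee_pos: [414.6, 26.3, 278.6]
orientation: [1.882, 1.515, -1.409]
ft_force: [-0.9, -0.7, -0.2]
width: 65.5
grasp_force: 30.0
```

Request:
apply_moves --targets '[[-1,[0.17,-0.08,-0.22],[-0.051,0.074,-0.037]],[-1,[0.2,-0.05,-0.2],[-0.051,0.074,-0.037]],[-1,[0.22,-0.02,-0.18],[-0.051,0.074,-0.037]],[-1,[0.24,0,-0.16],[-0.051,0.074,-0.037]],[-1,[0.26,0.03,-0.13],[-0.051,0.074,-0.037]],[-1,[0.27,0.05,-0.09],[-0.051,0.074,-0.037]],[-1,[0.27,0.07,-0.05],[-0.051,0.074,-0.037]],[-1,[0.27,0.09,-0.02],[-0.051,0.074,-0.037]]]'

```text
t: 15.98
ee_pos: [423.8, 140.1, 270.6]
orientation: [-1.859, -2.53, -0.018]
ft_force: [0.4, 0.8, -0.8]
width: 65.4
grasp_force: 30.0
```

```bash
python3 - <<'E'
from fit import *
from kin import *
np.set_printoptions(precision=2,suppress=True)
ims={'scene':shot('scene'),'top':shot('top')};im=shot('wrist')
o=ctrl.get_obs();print(o['ee_pos'],Rd(.3).inv().__mul__(R.from_rotvec(o['orientation'])).as_rotvec(),o['qpos'],o['width'])
for l,M,g in [('gift_box',boxm(130,130,0,60),(453,-54,-.05)),('cup_base',cupm(),(426,193,0)),('cup_1',cupm(),(441,353,0)),('cup_1',cupm(),(555,150,0))]:
  for n,i in ims.items():
    s=sil(i,pose(M,g))
    c=[((s&r['region']).sum()/(s|r['region']).sum(),r['region']) for r in ctrl.masks_of(l,n)]
    c=[x for x in c if x[0]>.3]
    if c: print(l,n,fit(M,g,[(i,max(c,key=lambda x:x[0])[1])],l=='gift_box'))
cv2.imwrite('pics/p4.png',np.vstack([np.hstack([cv2.resize(ims['scene']['pixels'][120:300,120:330],(350,300)),cv2.resize(im['pixels'],(400,300))]),cv2.resize(ims['top']['pixels'][160:300,120:470],(750,300))]))
E
```

```text
[423.4  138.51 270.38] [-0.  0.  0.] [ 0.29  0.09  1.96  0.    1.09 -0.01] 65.24207011163999
gift_box scene (array([453.67, -53.16,  -0.03]), np.float64(0.049))
gift_box top (array([451.72, -53.82,  -0.05]), np.float64(0.078))
cup_base scene (array([426.1 , 194.28]), np.float64(0.094))
cup_1 scene (array([442.06, 354.09]), np.float64(0.029))
cup_1 top (array([439.47, 351.93]), np.float64(0.089))
cup_1 scene (array([553.05, 152.14]), np.float64(0.1))
cup_1 top (array([558.38, 148.86]), np.float64(0.351))
```

View pics/p4.png

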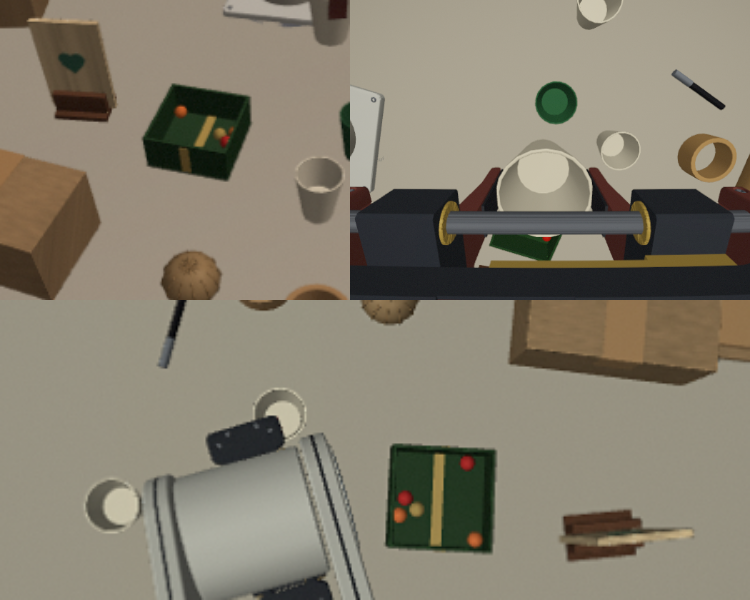

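```bash
python3 - <<'E'
from fit import *
from kin import *
im=shot('wrist')
def wf(l,g):
    s=sil(im,pose(cupm(),g))
    for r in ctrl.masks_of(l,'wrist'):
        m=r['region'];i=(s&m).sum()/(s|m).sum()
        if i>.3: print(l,i.round(2),fit(cupm(),g,[(im,m)],0))
wf('cup_base',(426,193,0));wf('cup_1',(441,353,0));wf('cup_1',(555,150,0))
plan([426,194,185],Rd(.425),5,-1)
o=ctrl.get_obs();print(o['ee_pos'])
E
```

```text
cup_base 0.92 (array([426.886, 194.387]), np.float64(0.059))
cup_1 0.93 (array([441.353, 355.426]), np.float64(0.027))
cup_1 0.92 (array([554.671, 150.009]), np.float64(0.079))
per row mm 20.2 deg 1.4
[[-1,[0.2,0.07,0.34],[0.001,-0.001,-0.016]],[-1,[0.2,0.07,0.34],[0.001,-0.001,-0.016]],[-1,[0.2,0.08,0.34],[0.001,-0.001,-0.016]],[-1,[0.2,0.09,0.34],[0.001,-0.001,-0.016]],[-1,[0.2,0.09,0.34],[0.001,-0.001,-0.016]]]
end err [-0.1 -0.1  0.2] [-0.003  0.003  0.002]
[424.25158805 139.79092361 270.11684515]
```

Request:
apply_moves --targets '[[-1,[0.2,0.07,0.34],[0,0,-0.016]],[-1,[0.2,0.07,0.34],[0,0,-0.016]],[-1,[0.2,0.08,0.34],[0,0,-0.016]],[-1,[0.2,0.09,0.34],[0,0,-0.016]],[-1,[0.2,0.09,0.34],[0,0,-0.016]],[-1,[0,0,0],[0,0,0]],[-1,[0,0,0],[0,0,0]]]'

```text
t: 17.6
ee_pos: [426.3, 194.0, 186.0]
orientation: [-1.7, -2.641, -0.012]
ft_force: [-0.4, 0.0, -0.4]
width: 65.4
grasp_force: 30.0
```

Request:
apply_moves --targets '[[-1,[0,0,0.35],[0,0,0]],[-1,[0,0,0.35],[0,0,0]],[-1,[0,0,0.35],[0,0,0]],[-1,[0,0,0.3],[0,0,0]],[-1,[0,0,0.25],[0,0,0]],[-1,[0,0,0.14],[0,0,0]],[-1,[0,0,0],[0,0,0]]]'

```text
t: 18.48
ee_pos: [426.2, 194.6, 98.2]
orientation: [-1.7, -2.641, -0.011]
ft_force: [0.3, 0.3, -1.2]
width: 65.6
grasp_force: 30.0
```

Down gently a bit more, then release and retreat.

Request:
apply_moves --targets '[[-1,[0,0,0.06],[0,0,0]],[-1,[0,0,0.06],[0,0,0]],[-1,[0,0,0],[0,0,0]]]'

```text
t: 18.85
ee_pos: [426.4, 194.8, 92.5]
orientation: [-1.7, -2.641, -0.012]
ft_force: [-0.9, 0.5, -0.4]
width: 65.2
grasp_force: 30.0
```

Request:
apply_moves --targets '[[1,[0,0,0],[0,0,0]],[1,[0,0,0],[0,0,0]],[1,[0,0,0],[0,0,0]],[1,[0,0,-0.2],[0,0,0]],[1,[0,0,-0.6],[0,0,0]],[1,[0,0,-0.8],[0,0,0]],[1,[0,0,-0.8],[0,0,0]],[1,[0,0,0],[0,0,0]]]'

```text
t: 19.85
ee_pos: [427.9, 194.8, 216.0]
orientation: [1.698, 2.639, 0.021]
ft_force: [0.0, -0.1, 0.5]
width: 88.0
grasp_force: 0.0
```

```bash
python3 - <<'E'
from fit import *
from kin import *
o=ctrl.get_obs();print(o['ee_pos'],o['ft_force'],o['width'])
im2=shot('scene');im=shot('wrist')
s=sil(im2,pose(cupm(30),(426,194,0)))
for l in ['cup_full','cup_1']:
  for r in ctrl.masks_of(l,'scene'):print(l,r['score'],r['bbox'])
cv2.imwrite('pics/n1.png',np.hstack([cv2.resize(im2['pixels'][150:260,270:430],(436,300)),cv2.resize(im['pixels'][100:400],(360,300))]))
plan([441.5,354.5,195],Rd(np.arctan2(354,441)),8)
E
```

```text
[427.91227293 194.77649126 216.01627999] [ 0.04393816 -0.09658799  0.46969206] 87.95544378618158
cup_full 0.68 [322.9, 172.8, 348.7, 195.2]
cup_1 0.93 [388.7, 191.5, 420.3, 235.1]
cup_1 0.75 [297.9, 209.7, 325.9, 253.3]
per row mm 20.3 deg 1.8
[[1,[0.35,0.2,0.04],[0.0,-0.0,-0.02]],[1,[0.34,0.21,0.04],[0.0,-0.0,-0.02]],[1,[0.34,0.23,0.04],[0.0,-0.0,-0.02]],[1,[0.33,0.24,0.04],[0.0,-0.0,-0.02]],[1,[0.32,0.25,0.04],[0.0,-0.0,-0.02]],[1,[0.31,0.26,0.04],[0.0,-0.0,-0.02]],[1,[0.3,0.27,0.04],[0.0,-0.0,-0.02]],[1,[0.3,0.27,0.04],[0.0,-0.0,-0.02]]]
end err [0.4 0.3 1.6] [ 0.005 -0.003  0.002]
```

View pics/n1.png

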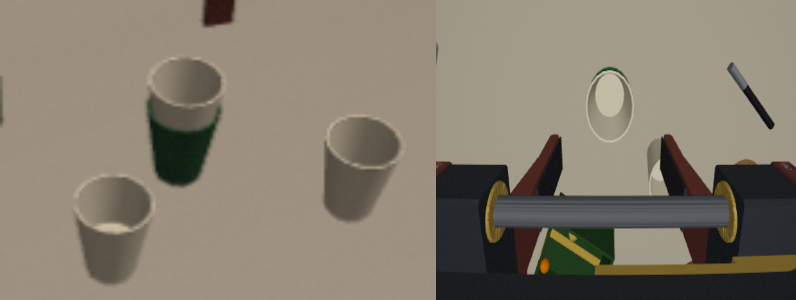

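Request:
apply_moves --targets '[[1,[0.35,0.2,0.04],[0,0,-0.02]],[1,[0.34,0.21,0.04],[0,0,-0.02]],[1,[0.34,0.23,0.04],[0,0,-0.02]],[1,[0.33,0.24,0.04],[0,0,-0.02]],[1,[0.32,0.25,0.04],[0,0,-0.02]],[1,[0.31,0.26,0.04],[0,0,-0.02]],[1,[0.3,0.27,0.04],[0,0,-0.02]],[1,[0.3,0.27,0.04],[0,0,-0.02]]]'

```text
t: 21.05
ee_pos: [442.9, 356.5, 197.6]
orientation: [1.353, 2.835, 0.012]
ft_force: [0.4, -0.3, 0.6]
width: 87.9
grasp_force: 0.0
```

Request:
apply_moves --targets '[[1,[0,0,0],[0,0,0]],[1,[0,0,0],[0,0,0]]]'

```text
t: 21.3
ee_pos: [442.5, 354.8, 197.5]
orientation: [1.356, 2.834, 0.011]
ft_force: [-0.1, 0.2, 0.1]
width: 87.6
grasp_force: 0.0
```

```bash
cat > cupfix.py <<'E'
import sys
from fit import *
from kin import *
x,y=map(float,sys.argv[1:3]);im=shot('wrist');o=ctrl.get_obs();print(o['ee_pos'])
s=sil(im,pose(cupm(),(x,y,0)))
for r in ctrl.masks_of('cup_1','wrist'):
    m=r['region'];i=(s&m).sum()/(s|m).sum()
    if i>.3:
        p,c=fit(cupm(),(x,y,0),[(im,m)],0);print(i.round(2),p,c)
        plan([p[0],p[1],57],R.from_rotvec(o['orientation']),6)
E
python3 cupfix.py 441.5 354.5
```

```text
[442.51983223 354.58679373 197.59209261]
0.95 [441.281 354.834] 0.041
per row mm 23.5 deg 0.0
[[1,[0.0,-0.01,0.47],[0.0,-0.0,-0.0]],[1,[0.0,-0.01,0.47],[0.0,-0.0,-0.0]],[1,[0.0,-0.01,0.47],[0.0,-0.0,-0.0]],[1,[0.0,-0.01,0.47],[0.0,-0.0,-0.0]],[1,[0.0,-0.01,0.47],[0.0,-0.0,-0.0]],[1,[0.0,-0.01,0.47],[0.0,-0.0,-0.0]]]
end err [-0.5 -1.3 -0.3] [ 0. -0. -0.]
```

Request:
apply_moves --targets '[[1,[0,-0.01,0.55],[0,0,0]],[1,[0,0,0.6],[0,0,0]],[1,[0,0,0.6],[0,0,0]],[1,[0,0,0.5],[0,0,0]],[1,[0,0,0.35],[0,0,0]],[1,[0,0,0.22],[0,0,0]],[1,[0,0,0],[0,0,0]],[-1,[0,0,0],[0,0,0]]]'

```text
t: 22.4
ee_pos: [443.3, 356.1, 57.4]
orientation: [1.355, 2.833, 0.013]
ft_force: [-0.5, -0.1, 0.9]
width: 81.1
grasp_force: 0.0
```

Request:
apply_moves --targets '[[-1,[0,0,0],[0,0,0]],[-1,[0,0,0],[0,0,0]],[-1,[0,0,0],[0,0,0]],[-1,[0,0,-0.2],[0,0,0]],[-1,[0,0,-0.7],[0,0,0]],[-1,[0,0,-0.9],[0,0,0]],[-1,[0,0,-0.9],[0,0,0]],[-1,[0,0,-0.7],[0,0,0]]]'

```text
t: 23.4
ee_pos: [442.4, 354.7, 229.1]
orientation: [1.355, 2.833, 0.014]
ft_force: [-0.1, 0.3, -1.5]
width: 64.6
grasp_force: 30.0
```

```bash
python3 - <<'E'
from kin import *
o=ctrl.get_obs();print(o['ee_pos'],o['width'])
plan([427,194.5,220],Rd(.425),6,-1)
E
```

```text
[442.37461462 354.74472853 229.14476192] 64.5614905848477
per row mm 26.9 deg 2.4
[[-1,[-0.38,-0.38,0.03],[0.001,-0.0,0.027]],[-1,[-0.4,-0.36,0.03],[0.001,-0.0,0.027]],[-1,[-0.41,-0.34,0.03],[0.001,-0.0,0.027]],[-1,[-0.43,-0.32,0.03],[0.001,-0.0,0.027]],[-1,[-0.44,-0.31,0.03],[0.001,-0.0,0.027]],[-1,[-0.45,-0.29,0.03],[0.001,-0.0,0.027]]]
end err [-0.7  0.2 -0.7] [-0.002 -0.004 -0.001]
```

Request:
apply_moves --targets '[[-1,[-0.38,-0.38,0.03],[0,0,0.027]],[-1,[-0.4,-0.36,0.03],[0,0,0.027]],[-1,[-0.41,-0.34,0.03],[0,0,0.027]],[-1,[-0.43,-0.32,0.03],[0,0,0.027]],[-1,[-0.44,-0.31,0.03],[0,0,0.027]],[-1,[-0.45,-0.29,0.03],[0,0,0.027]],[-1,[0,0,0],[0,0,0]],[-1,[0,0,0],[0,0,0]]]'

```text
t: 24.4
ee_pos: [426.5, 195.1, 217.0]
orientation: [-1.704, -2.639, -0.013]
ft_force: [-0.1, -1.0, -0.1]
width: 64.6
grasp_force: 30.0
```

```bash
python3 - <<'E'
from fit import *
from kin import *
o=ctrl.get_obs();print(o['ee_pos'])
im=shot('scene')
for r in ctrl.masks_of('cup_full','scene')+ctrl.masks_of('cup_base','scene')[:1]:print(r['score'],r['bbox'])
s=sil(im,pose(cupm(30),(426.4,194.8,0)));ys,xs=np.where(s);print(xs.min(),ys.min(),xs.max(),ys.max())
E
```

```text
[426.51863303 195.10232556 217.03121569]
0.96 [323.1, 171.9, 349.6, 197.5]
0.3 [154.1, 176.0, 186.7, 194.7]
325 170 353 210
```

```bash
python3 - <<'E'
from fit import *
from kin import *
im={n:shot(n) for n in ['scene','wrist']}
a=np.linspace(0,2*np.pi,40);M=np.r_[np.stack([29.6*np.cos(a),29.6*np.sin(a),0*a+82],1),np.stack([34*np.cos(a),34*np.sin(a),0*a+112],1)]
r=ctrl.masks_of('cup_full','scene');print(fit(M,(426,194,0),[(im['scene'],r[0]['region'])],0))
b=a;B=np.r_[np.stack([22*np.cos(a),22*np.sin(a),0*a],1),np.stack([34*np.cos(a),34*np.sin(a),0*a+82],1)]
g=im['scene']['pixels'].astype(int);gm=((g[...,1]-g[...,2])>12)
sel=np.zeros_like(gm);sel[160:230,310:365]=1;gm&=sel;ys,xs=np.where(gm);print('green',xs.min(),xs.max(),ys.min(),ys.max())
s=sil(im['scene'],pose(B,(426.4,194.8,0)));ys,xs=np.where(s);print(xs.min(),xs.max(),ys.min(),ys.max())
for l in ['cup_full','cup_1','cup_base']:print(l,[(q['score'],q['bbox']) for q in ctrl.masks_of(l,'wrist')])
cv2.imwrite('pics/n2.png',np.hstack([cv2.resize(im['wrist']['pixels'],(440,330)),cv2.resize(im['scene']['pixels'][120:240,280:400],(330,330))]))
E
```

```text
(array([428.845, 191.709]), np.float64(0.042))
green 324 350 187 216
324 352 179 218
cup_full [(0.56, [234.7, 170.9, 306.3, 213.1])]
cup_1 [(0.7, [333.1, 243.6, 392.8, 294.8])]
cup_base [(0.75, [251.2, 166.7, 296.8, 182.9])]
```

View pics/n2.png

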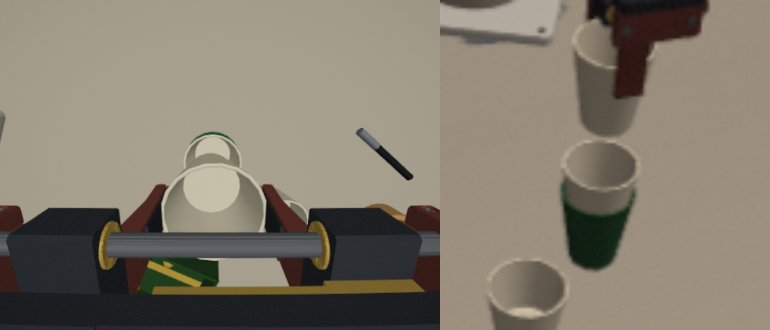

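Request:
apply_moves --targets '[[-1,[-0.05,0,0.3],[0,0,0]],[-1,[0,0,0.4],[0,0,0]],[-1,[0,0,0.4],[0,0,0]],[-1,[0,0,0.35],[0,0,0]],[-1,[0,0,0.25],[0,0,0]],[-1,[0,0,0.18],[0,0,0]],[-1,[0,0,0],[0,0,0]]]'

```text
t: 25.72
ee_pos: [427.3, 192.9, 122.0]
orientation: [-1.704, -2.638, -0.011]
ft_force: [1.0, 0.1, -0.0]
width: 64.9
grasp_force: 30.0
```

Request:
apply_moves --targets '[[1,[0,0,0],[0,0,0]],[1,[0,0,0],[0,0,0]],[1,[0,0,0],[0,0,0]],[1,[0,0,-0.2],[0,0,0]],[1,[0,0,-0.5],[0,0,0]],[1,[0,0,-0.8],[0,0,0]],[1,[0,0,-0.8],[0,0,0]],[1,[0,0,0],[0,0,0]]]'

```text
t: 26.72
ee_pos: [429.0, 193.0, 241.1]
orientation: [1.703, 2.636, 0.021]
ft_force: [0.2, -0.0, -0.5]
width: 87.7
grasp_force: 0.0
```

```bash
python3 - <<'E'
from fit import *
from kin import *
im={n:shot(n) for n in ['scene','wrist']};o=ctrl.get_obs();print(o['ee_pos'])
a=np.linspace(0,2*np.pi,40);M=np.r_[np.stack([25.2*np.cos(a),25.2*np.sin(a),0*a+82],1),np.stack([34*np.cos(a),34*np.sin(a),0*a+142],1)]
for l in ['cup_full','cup_1']:
  for r in ctrl.masks_of(l,'scene'):
    print(l,r['score'],r['bbox'])
s=sil(im['scene'],pose(cupm(60),(428,192.5,0)));ys,xs=np.where(s);print('exp rim top',xs.min(),ys.min(),xs.max(),ys.max())
plan([555,150.5,200],Rd(np.arctan2(150,555)),6)
E
```

```text
[427.01004586 192.15866743 237.94559818]
cup_full 0.74 [324.4, 184.9, 350.7, 197.0]
cup_1 0.84 [298.9, 210.8, 327.1, 252.8]
cup_1 0.61 [327.7, 160.4, 353.6, 190.7]
exp rim top 324 161 353 201
per row mm 23.3 deg 1.5
[[1,[-0.3,0.33,0.12],[0.0,-0.001,0.017]],[1,[-0.29,0.34,0.12],[0.0,-0.001,0.017]],[1,[-0.28,0.35,0.12],[0.0,-0.001,0.017]],[1,[-0.27,0.36,0.12],[0.0,-0.001,0.017]],[1,[-0.26,0.36,0.12],[0.0,-0.001,0.017]],[1,[-0.25,0.37,0.12],[0.0,-0.001,0.017]]]
end err [-0.7  1.   1. ] [ 0.004  0.004 -0.   ]
```

Request:
apply_moves --targets '[[1,[-0.3,0.33,0.12],[0,0,0.017]],[1,[-0.29,0.34,0.12],[0,0,0.017]],[1,[-0.28,0.35,0.12],[0,0,0.017]],[1,[-0.27,0.36,0.12],[0,0,0.017]],[1,[-0.26,0.36,0.12],[0,0,0.017]],[1,[-0.25,0.37,0.12],[0,0,0.017]],[1,[0,0,0],[0,0,0]],[1,[0,0,0],[0,0,0]]]'

```text
t: 27.92
ee_pos: [554.7, 152.0, 201.6]
orientation: [-1.909, -2.493, -0.011]
ft_force: [-0.1, -0.4, -0.1]
width: 87.5
grasp_force: 0.0
```

```bash
python3 cupfix.py 555 150.5
```

```text
[554.58975875 152.09888743 201.81978965]
```

Request:
apply_moves --targets '[[1,[-0.03,0,0.55],[0,0,0]],[1,[0,0,0.6],[0,0,0]],[1,[0,0,0.6],[0,0,0]],[1,[0,0,0.5],[0,0,0]],[1,[0,0,0.4],[0,0,0]],[1,[0,0,0.24],[0,0,0]],[1,[0,0,0],[0,0,0]],[-1,[0,0,0],[0,0,0]]]'

```text
t: 29.02
ee_pos: [556.5, 151.7, 58.1]
orientation: [-1.91, -2.494, -0.013]
ft_force: [-0.4, -0.6, 0.9]
width: 80.8
grasp_force: 0.0
```

Request:
apply_moves --targets '[[-1,[0,0,0],[0,0,0]],[-1,[0,0,0],[0,0,0]],[-1,[0,0,0],[0,0,0]],[-1,[0,0,-0.2],[0,0,0]],[-1,[0,0,-0.8],[0,0,0]],[-1,[0,0,-1],[0,0,0]],[-1,[0,0,-1],[0,0,0]],[-1,[0,0,-0.9],[0,0,0]]]'

```text
t: 30.02
ee_pos: [555.1, 150.2, 254.6]
orientation: [-1.91, -2.494, -0.013]
ft_force: [0.9, 0.3, -1.0]
width: 65.3
grasp_force: 29.8
```

```bash
python3 - <<'E'
from kin import *
o=ctrl.get_obs();print(o['ee_pos'],o['width'])
plan([427.3,192.5,250],Rd(.425),6,-1)
E
```

```text
[555.14144851 150.15962316 254.55384696] 65.29433944376292
per row mm 22.5 deg 1.5
[[-1,[0.25,-0.37,0.01],[0.001,-0.001,-0.017]],[-1,[0.26,-0.37,0.01],[0.001,-0.001,-0.017]],[-1,[0.27,-0.36,0.01],[0.001,-0.001,-0.017]],[-1,[0.28,-0.35,0.01],[0.001,-0.001,-0.017]],[-1,[0.29,-0.35,0.01],[0.001,-0.001,-0.017]],[-1,[0.3,-0.34,0.01],[0.001,-0.001,-0.017]]]
end err [-0.3  1.   1.4] [-0.003  0.004 -0.001]
```

Request:
apply_moves --targets '[[-1,[0.25,-0.37,0.01],[0,0,-0.017]],[-1,[0.26,-0.37,0.01],[0,0,-0.017]],[-1,[0.27,-0.36,0.01],[0,0,-0.017]],[-1,[0.28,-0.35,0.01],[0,0,-0.017]],[-1,[0.29,-0.35,0.01],[0,0,-0.017]],[-1,[0.28,-0.34,0.01],[0,0,-0.017]],[-1,[0,0,0],[0,0,0]],[-1,[0,0,0],[0,0,0]]]'

```text
t: 31.02
ee_pos: [428.0, 192.9, 249.3]
orientation: [1.704, 2.639, 0.013]
ft_force: [0.8, 0.5, -0.4]
width: 65.3
grasp_force: 29.8
```

Request:
apply_moves --targets '[[-1,[0,0,0.35],[0,0,0]],[-1,[0,0,0.4],[0,0,0]],[-1,[0,0,0.4],[0,0,0]],[-1,[0,0,0.35],[0,0,0]],[-1,[0,0,0.25],[0,0,0]],[-1,[0,0,0.17],[0,0,0]],[-1,[0,0,0],[0,0,0]]]'

```text
t: 31.9
ee_pos: [427.9, 193.2, 152.7]
orientation: [-1.704, -2.638, -0.011]
ft_force: [-0.3, 0.8, -0.9]
width: 64.9
grasp_force: 29.8
```

Request:
apply_moves --targets '[[1,[0,0,0],[0,0,0]],[1,[0,0,0],[0,0,0]],[1,[0,0,0],[0,0,0]],[1,[0,0,-0.2],[0,0,0]],[1,[0,0,-0.5],[0,0,0]],[1,[0,0,-0.8],[0,0,0]],[1,[0,0,-0.8],[0,0,0]],[1,[0,0,0],[0,0,0]]]'

```text
t: 32.9
ee_pos: [429.4, 193.3, 271.7]
orientation: [1.702, 2.636, 0.021]
ft_force: [-0.2, -0.1, 0.3]
width: 87.6
grasp_force: 0.0
```

```bash
python3 - <<'E'
from fit import *
from kin import *
np.set_printoptions(precision=1,suppress=True)
ims={n:shot(n) for n in ['scene','top']};o=ctrl.get_obs();print(o['ee_pos'],o['qpos'])
for l in ['cup_full','cup_1']:
  for r in ctrl.masks_of(l,'scene'): print(l,r['score'],r['bbox'])
s=sil(ims['scene'],pose(cupm(90),(428,192.5,0)));ys,xs=np.where(s);print('exp',xs.min(),ys.min(),xs.max(),ys.max())
for l,M in [('plaque',boxm(9,110,8,178)),('holder',boxm(60,90,0,8))]:
  for n in ims:
    for r in ctrl.masks_of(l,n)[:1]:print(l,n,r['score'],r['bbox'],[ (round(q['score'],2),at(ims[n],q['xy'],8 if l=='plaque' else 0)[:2]) for q in ctrl.pinpoint(l,n)][:1])
for n in ims: print(n,[(round(q['score'],2),at(ims[n],q['xy'],178)[:2]) for q in ctrl.pinpoint('plaque_top',n)][:2])
cv2.imwrite('pics/q1.png',np.hstack([cv2.resize(ims['scene']['pixels'][110:240,100:360],(520,260)),cv2.resize(ims['top']['pixels'][240:305,365:435],(280,260))]))
E
```

```text
[427.4 192.5 268.4] [ 0.4  0.1  1.9  0.   1.1 -0. ]
cup_full 0.69 [325.1, 187.5, 346.6, 194.7]
cup_1 0.95 [327.4, 148.6, 352.7, 180.2]
cup_1 0.76 [328.7, 171.1, 350.3, 189.2]
exp 325 151 355 192
plaque scene 0.65 [137.4, 135.3, 188.8, 183.1] [(0.97, array([ 419.9, -253.8]))]
plaque top 0.9 [385.8, 266.0, 442.3, 274.1] [(0.64, array([ 408.3, -266.3]))]
holder scene 0.72 [152.4, 172.5, 185.9, 193.4] [(0.96, array([ 413.1, -260.3]))]
holder top 0.75 [383.9, 256.9, 421.5, 282.7] [(0.68, array([ 414.6, -281.1]))]
scene [(0.7, array([ 417.6, -254.7])), (0.37, array([801.8, 282. ]))]
top [(0.81, array([ 412. , -272.3]))]
```

View pics/q1.png

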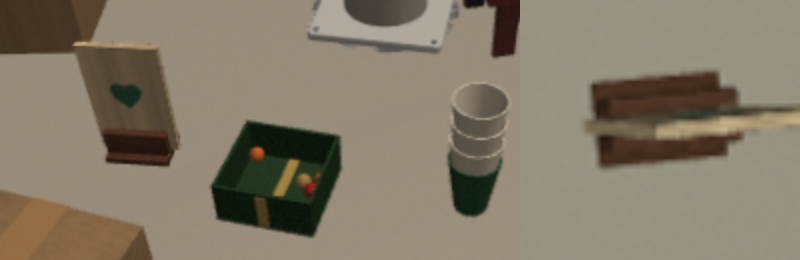

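```bash
python3 - <<'E'
from kin import *
plan([412,-266,268],Rd(.1),14)
E
```

```text
per row mm 32.8 deg 1.3
[[1,[-0.59,-0.29,-0.0],[0.0,-0.0,0.015]],[1,[-0.59,-0.28,-0.0],[0.0,-0.0,0.015]],[1,[-0.6,-0.26,-0.0],[0.0,-0.0,0.015]],[1,[-0.61,-0.25,-0.0],[0.0,-0.0,0.015]],[1,[-0.61,-0.23,-0.0],[0.0,-0.0,0.015]],[1,[-0.62,-0.22,-0.0],[0.0,-0.0,0.015]],[1,[-0.62,-0.2,-0.0],[0.0,-0.0,0.015]],[1,[-0.63,-0.19,-0.0],[0.0,-0.0,0.015]],[1,[-0.63,-0.17,-0.0],[0.0,-0.0,0.015]],[1,[-0.64,-0.16,-0.0],[0.0,-0.0,0.015]],[1,[-0.64,-0.14,-0.0],[0.0,-0.0,0.015]],[1,[-0.64,-0.13,-0.0],[0.0,-0.0,0.015]],[1,[-0.65,-0.11,-0.0],[0.0,-0.0,0.015]],[1,[-0.65,-0.1,-0.0],[0.0,-0.0,0.015]]]
end err [ 0.5 -0.2 -3.1] [ 0.004 -0.006 -0.006]
```

Request:
apply_moves --targets '[[1,[-0.59,-0.29,0],[0,0,0.015]],[1,[-0.59,-0.28,0],[0,0,0.015]],[1,[-0.6,-0.26,0],[0,0,0.015]],[1,[-0.61,-0.25,0],[0,0,0.015]],[1,[-0.61,-0.23,0],[0,0,0.015]],[1,[-0.62,-0.22,0],[0,0,0.015]],[1,[-0.62,-0.2,0],[0,0,0.015]],[1,[-0.63,-0.19,0],[0,0,0.015]]]'

```text
t: 34.6
ee_pos: [418.5, -70.5, 266.4]
orientation: [-1.945, -2.465, -0.012]
ft_force: [0.8, 0.4, -0.2]
width: 87.8
grasp_force: 0.0
```

Request:
apply_moves --targets '[[1,[-0.63,-0.17,0],[0,0,0.015]],[1,[-0.64,-0.16,0],[0,0,0.015]],[1,[-0.64,-0.14,0],[0,0,0.015]],[1,[-0.64,-0.13,0],[0,0,0.015]],[1,[-0.65,-0.11,0],[0,0,0.015]],[1,[-0.65,-0.1,0],[0,0,0.015]],[1,[0,0,0],[0,0,0]],[1,[0,0,0],[0,0,0]]]'

```text
t: 35.6
ee_pos: [412.2, -265.7, 264.8]
orientation: [-2.113, -2.321, -0.012]
ft_force: [0.3, -0.1, -0.1]
width: 87.6
grasp_force: 0.0
```

```bash
python3 - <<'E'
from fit import *
from kin import *
np.set_printoptions(precision=3,suppress=True)
im=shot('wrist');o=ctrl.get_obs();print(o['ee_pos'],o['qpos'],(Rd(.1).inv()*R.from_rotvec(o['orientation'])).as_rotvec())
for l in ['plaque','holder']:print(l,[(r['score'],r['bbox']) for r in ctrl.masks_of(l,'wrist')])
v=[(im,r['region']) for r in ctrl.masks_of('plaque','wrist')[:1]]
if v: print(fit(boxm(9,110,8,178),(412,-265,.1),v,1))
cv2.imwrite('pics/q2.png',im['pixels'])
E
```

```text
[ 412.314 -265.359  264.811] [-0.601  0.172  1.879  0.009  1.092 -0.7  ] [-0.004  0.007  0.005]
plaque [(0.56, [255.9, 141.5, 271.0, 273.3]), (0.17, [344.7, 42.3, 366.5, 58.7])]
holder [(0.85, [244.2, 147.3, 288.8, 220.6]), (0.28, [259.1, 142.3, 268.6, 273.2])]
(array([ 406.908, -265.338,    0.08 ]), np.float64(0.152))
```

View pics/q2.png

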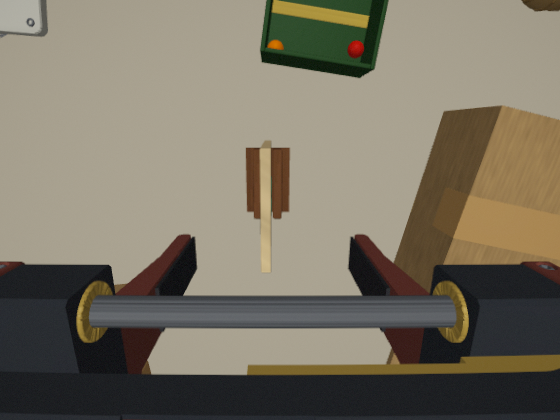

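```bash
python3 - <<'E'
from kin import *
np.set_printoptions(precision=1,suppress=True)
im=shot('wrist');o=ctrl.get_obs()
# wood-coloured top strip
P=im['pixels'].astype(int);g=(P[...,2]>200)&(P[...,2]-P[...,0]>45);g[:, :245]=0;g[:,290:]=0;g[:130]=0;g[285:]=0
ys,xs=np.where(g);print(xs.min(),xs.max(),ys.min(),ys.max(),len(xs))
pts=[]
for y in range(ys.min()+2,ys.max()-1,8):
    x=xs[ys==y]; 
    if len(x): a=at(im,[x.mean(),y],178);pts.append(a);print(y,x.min(),x.max(),a[:2])
a=at(im,[xs.mean(),ys.min()],178);b=at(im,[xs.mean(),ys.max()+1],178);print(a,b,np.linalg.norm(a-b),(a+b)/2,np.arctan2(-(a-b)[0],(a-b)[1]))
# carton edges: top front edge check by projection of model
for p in [(-70,120,110),(-70,-120,110),(-70,120,0)]:
    c,s=np.cos(-.115),np.sin(-.115);w=[691.2+c*p[0]-s*p[1],-278.6+s*p[0]+c*p[1],p[2]];print(p,np.array(w),proj(im,w))
E
```

```text
261 268 194 271 123
196 261 261 [ 402.4 -251.6]
204 267 267 [ 408. -258.]
244 263 264 [ 408.3 -294.2]
260 261 268 [ 410.2 -309.2]
268 266 268 [ 413.4 -316.7]
[ 405.1 -249.6  178. ] [ 411.4 -320.8  178. ] 71.45446338614425 [ 408.2 -285.2  178. ] 0.08856429573085528
(-70, 120, 110) [ 635.4 -151.4  110. ] [501.3 106.3]
(-70, -120, 110) [ 607.9 -389.8  110. ] [423.9 311.7]
(-70, 120, 0) [ 635.4 -151.4    0. ] [442.6 111.6]
```

Request:
apply_moves --targets '[[1,[0.04,-0.09,0.3],[0,0,0]],[1,[0,0,0.5],[0,0,0]],[1,[0,0,0.5],[0,0,0]],[1,[0,0,0.5],[0,0,0]],[1,[0,0,0.34],[0,0,0]],[1,[0,0,0.2],[0,0,0]],[1,[0,0,0],[0,0,0]],[-1,[0,0,0],[0,0,0]]]'

```text
t: 36.85
ee_pos: [408.5, -264.1, 148.4]
orientation: [-2.114, -2.323, -0.012]
ft_force: [0.1, 0.4, 0.0]
width: 80.9
grasp_force: 0.0
```

Request:
apply_moves --targets '[[-1,[0,0,0],[0,0,0]],[-1,[0,0,0],[0,0,0]],[-1,[0,0,0],[0,0,0]],[-1,[0,0,0],[0,0,0]],[-1,[0,0,0],[0,0,0]],[-1,[0,0,0],[0,0,0]],[-1,[0,0,0],[0,0,0]],[-1,[0,0,0],[0,0,0]]]'

```text
t: 37.85
ee_pos: [408.1, -263.9, 148.0]
orientation: [-2.113, -2.322, -0.011]
ft_force: [-0.7, 0.1, 1.2]
width: 9.0
grasp_force: 30.0
```

Request:
apply_moves --targets '[[-1,[0,0,-0.2],[0,0,0]],[-1,[0,0,-0.4],[0,0,0]],[-1,[0,0,-0.4],[0,0,0]],[-1,[0,0,-0.4],[0,0,0]],[-1,[0,0,-0.4],[0,0,0]],[-1,[0,0,-0.2],[0,0,0]],[-1,[0,0,0],[0,0,0]]]'

```text
t: 38.72
ee_pos: [408.2, -264.7, 248.6]
orientation: [-2.114, -2.323, -0.012]
ft_force: [0.3, -0.3, -1.1]
width: 8.8
grasp_force: 30.0
```

```bash
cat > pl.py <<'E'
from kin import *
th=np.radians(11.5);yaw=-.115
n=np.array([np.cos(yaw),np.sin(yaw),0]);F=np.array([691.2,-278.6,0])-70*n   # front centre on table
Rt=Rd(yaw)*R.from_rotvec([th,0,0])  # sign checked below
if Rt.apply([0,0,1])@n>0: Rt=Rd(yaw)*R.from_rotvec([-th,0,0])
up=-Rt.apply([0,0,1]); rear=up*0+np.cross(np.cross(up,n),up); rear/=np.linalg.norm(rear)
def tcp(gap,lift):  # rear-bottom edge at distance d + gap, foot lifted
    d=110*np.tan(th)
    return F-n*(d+gap)+np.array([0,0,lift])+up*140-rear*4.5
E
python3 - <<'E'
from pl import *
np.set_printoptions(precision=2,suppress=True)
o=ctrl.get_obs();print(o['ee_pos'],o['width'],Rt.apply([0,0,1]),n,rear)
P=tcp(15,60);p,Rc=plan(P,Rt,8,-1);print(P);q,c=ik(P,Rt,o['qpos']);print(q,c)
p,Rc=plan(tcp(3,5),Rt,4,-1,p,Rc);print(tcp(3,5))
E
```

```text
[ 408.19 -264.74  248.64] 8.8152741549773 [-0.2   0.02 -0.98] [ 0.99 -0.11  0.  ] [ 0.97 -0.11 -0.2 ]
per row mm 25.8 deg 2.1
[[-1,[-0.06,0.5,0.13],[0.016,0.001,0.017]],[-1,[-0.05,0.5,0.12],[0.016,0.001,0.017]],[-1,[-0.03,0.5,0.1],[0.016,0.001,0.017]],[-1,[-0.02,0.51,0.09],[0.016,0.001,0.017]],[-1,[-0.01,0.51,0.08],[0.016,0.001,0.017]],[-1,[0.01,0.51,0.07],[0.016,0.001,0.017]],[-1,[0.02,0.51,0.05],[0.016,0.001,0.017]],[-1,[0.04,0.51,0.04],[0.016,0.001,0.017]]]
end err [ 0.  -0.4 -0.3] [ 0.    0.   -0.01]
[ 607.88 -268.98  198.09]
[-0.39  0.58  1.43 -0.06  1.33 -0.26] 2.56055417031674e-21
per row mm 14.0 deg 0.1
[[-1,[0.0,0.11,0.26],[0.001,0.0,-0.001]],[-1,[0.0,0.11,0.26],[0.001,0.0,-0.001]],[-1,[0.0,0.11,0.26],[0.001,0.0,-0.001]],[-1,[0.0,0.11,0.26],[0.001,0.0,-0.001]]]
end err [-0.7 -0.4 -0.6] [-0.  0.  0.]
[ 619.8  -270.35  143.09]
```

Request:
apply_moves --targets '[[-1,[-0.06,0.5,0.13],[0.016,0.001,0.017]],[-1,[-0.05,0.5,0.12],[0.016,0.001,0.017]],[-1,[-0.03,0.5,0.1],[0.016,0.001,0.017]],[-1,[-0.02,0.51,0.09],[0.016,0.001,0.017]],[-1,[-0.01,0.51,0.08],[0.016,0.001,0.017]],[-1,[0.01,0.51,0.07],[0.016,0.001,0.017]],[-1,[0.02,0.51,0.05],[0.016,0.001,0.015]],[-1,[0.04,0.51,0.04],[0.016,0.001,0.013]]]'

```text
t: 39.72
ee_pos: [607.8, -268.7, 195.2]
orientation: [-2.224, -1.991, 0.2]
ft_force: [0.2, -0.1, -0.3]
width: 9.0
grasp_force: 30.0
```

Request:
apply_moves --targets '[[-1,[0,0,0],[0,0,0]],[-1,[0,0,0],[0,0,0]]]'

```text
t: 39.98
ee_pos: [606.5, -268.8, 195.9]
orientation: [-2.224, -1.992, 0.199]
ft_force: [-0.1, 0.4, -1.1]
width: 8.8
grasp_force: 30.0
```

```bash
python3 - <<'E'
from pl import *
np.set_printoptions(precision=2,suppress=True)
o=ctrl.get_obs();print(o['ee_pos'],o['width'],(R.from_rotvec(o['orientation']).inv()*Rt).as_rotvec(),o['ft_force'])
im=shot('scene')
cv2.imwrite('pics/r1.png',cv2.resize(im['pixels'][120:320,40:260],(660,600)))
plan(tcp(3,5),Rt,4,-1)
E
```

```text
[ 606.5  -268.78  195.94] 8.779375490074504 [0.   0.   0.01] [-0.06  0.36 -1.09]
per row mm 13.8 deg 0.1
[[-1,[0.0,0.12,0.25],[0.0,0.0,0.001]],[-1,[0.0,0.12,0.25],[0.0,0.0,0.001]],[-1,[0.0,0.12,0.25],[0.0,0.0,0.001]],[-1,[0.0,0.12,0.25],[0.0,0.0,0.001]]]
end err [ 0.2 -0.1 -0.3] [ 0.  0. -0.]
```

View pics/r1.png

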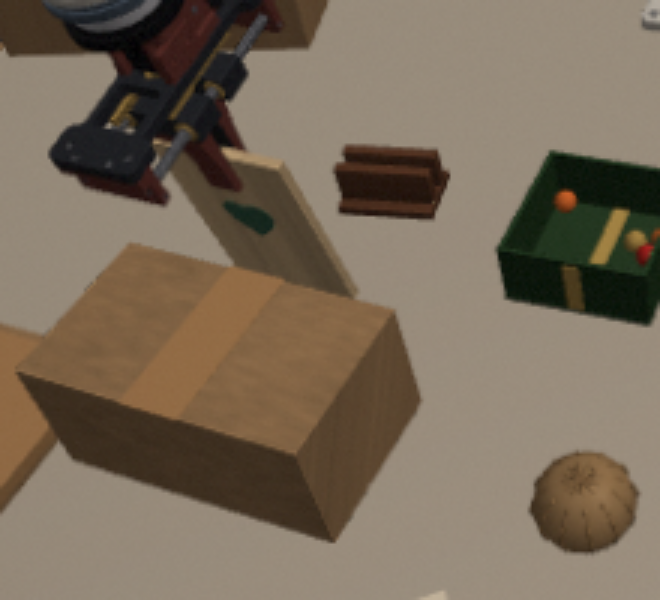

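```bash
python3 - <<'E'
from pl import *
np.set_printoptions(precision=1,suppress=True)
im=shot('scene');o=ctrl.get_obs();T=R.from_rotvec(o['orientation']);p=np.array(o['ee_pos'])
xt,yt,zt=T.apply([1,0,0]),T.apply([0,1,0]),T.apply([0,0,1])
for s,w in [(30,55),(30,-55),(-140,55),(-140,-55)]:
    for t in (4.5,):
        q=p-zt*s+xt*w+yt*t;print(s,w,q,(proj(im,q)-[40,120])*3)
E
```

```text
30 55 [ 622.9 -215.5  225.4] [279.6 167.1]
30 -55 [ 610.8 -324.8  225.4] [149.  138.2]
-140 55 [ 589.5 -211.8   58.8] [357.5 298.2]
-140 -55 [ 577.4 -321.2   58.8] [241.1 269.1]
```

Request:
apply_moves --targets '[[-1,[0,0.12,0.25],[0,0,0.001]],[-1,[0,0.12,0.25],[0,0,0.001]],[-1,[0,0.12,0.25],[0,0,0.001]],[-1,[0,0.12,0.22],[0,0,0.001]],[-1,[0,0,0],[0,0,0]],[-1,[0,0,0],[0,0,0]]]'

```text
t: 40.83
ee_pos: [621.6, -270.7, 144.7]
orientation: [-2.232, -1.987, 0.199]
ft_force: [1.1, -0.2, 0.0]
width: 8.6
grasp_force: 30.0
```

```bash
python3 - <<'E'
from pl import *
np.set_printoptions(precision=2,suppress=True)
o=ctrl.get_obs();print(o['ee_pos'],tcp(3,5),o['ft_force'],(R.from_rotvec(o['orientation']).inv()*Rt).as_rotvec())
plan(tcp(2,0.5),Rt,3,-1)
E
```

```text
[ 621.62 -270.68  144.7 ] [ 619.8  -270.35  143.09] [ 1.07 -0.18  0.03] [ 0.  0. -0.]
per row mm 2.1 deg 0.1
[[-1,[0.0,0.0,0.04],[0.001,0.0,-0.0]],[-1,[0.0,0.0,0.04],[0.001,0.0,-0.0]],[-1,[0.0,0.0,0.04],[0.001,0.0,-0.0]]]
end err [-0.3 -0.1  0.2] [-0.  0. -0.]
```

Lower straight down to contact in small steps.

Request:
apply_moves --targets '[[-1,[0,0,0.04],[0,0,0]],[-1,[0,0,0.04],[0,0,0]],[-1,[0,0,0.03],[0,0,0]],[-1,[0,0,0],[0,0,0]]]'

```text
t: 41.32
ee_pos: [620.2, -270.5, 139.1]
orientation: [-2.232, -1.986, 0.199]
ft_force: [-0.1, 0.3, -0.8]
width: 8.6
grasp_force: 30.0
```

Request:
apply_moves --targets '[[-1,[0,0,0.03],[0,0,0]],[-1,[0,0,0],[0,0,0]]]'

```text
t: 41.58
ee_pos: [620.3, -270.7, 138.3]
orientation: [-2.233, -1.987, 0.199]
ft_force: [0.4, -1.8, 2.8]
width: 8.7
grasp_force: 30.0
```

Request:
apply_moves --targets '[[-0.3,[0,0,0],[0,0,0]],[-0.3,[0,0,0],[0,0,0]],[-0.3,[0,0,0],[0,0,0]],[-0.3,[0,0,0],[0,0,0]],[-0.3,[0,0,0],[0,0,0]]]'

```text
t: 42.2
ee_pos: [620.1, -270.5, 137.7]
orientation: [-2.232, -1.986, 0.199]
ft_force: [-1.0, 0.9, -0.8]
width: 30.6
grasp_force: 0.0
```

```bash
python3 - <<'E'
from pl import *
o=ctrl.get_obs();print(o['ee_pos'],o['width'],o['ft_force'])
im=shot('scene');cv2.imwrite('pics/s1.png',cv2.resize(im['pixels'][150:320,40:260],(660,510)))
E
```

```text
[ 620.06329073 -270.45707786  137.68085003] 30.63441535801977 [-1.0466384   0.87472135 -0.77906436]
```

View pics/s1.png

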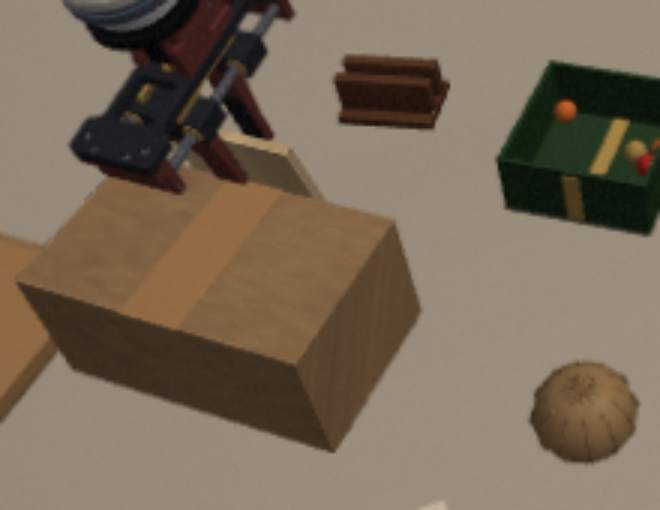

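Request:
apply_moves --targets '[[-0.3,[0,0,-0.2],[0,0,0]],[-0.3,[0,0,-0.4],[0,0,0]],[-0.3,[0,0,-0.7],[0,0,0]],[-0.3,[0,0,-0.9],[0,0,0]],[-0.3,[0,-0.6,-0.6],[0,0,0]],[-0.3,[0,-1,0],[0,0,0]],[-0.3,[0,-1,0],[0,0,0]],[-0.3,[0.4,-0.8,0],[0,0,0]]]'

```text
t: 43.25
ee_pos: [483.0, -234.6, 310.6]
orientation: [-2.236, -1.986, 0.198]
ft_force: [0.2, -0.5, 0.2]
width: 30.7
grasp_force: 0.0
```

```bash
python3 - <<'E'
from pl import *
np.set_printoptions(precision=1,suppress=True)
im=shot('scene');t=shot('top');o=ctrl.get_obs();print(o['ee_pos'])
cv2.imwrite('pics/u1.png',np.hstack([cv2.resize(im['pixels'][130:330,40:370],(480,291)),cv2.resize(t['pixels'][130:300,290:470],(310,291))]))
print([at(im,r['xy'],167) for r in ctrl.pinpoint('plaque_top','scene')][:1],[at(t,r['xy'],167) for r in ctrl.pinpoint('plaque_top','top')][:1])
print('expect top',F-n*22.4+up*170)
for l in ['gift_box','twine','tape_roll','marker']:
  print(l,[at(x,ctrl.pinpoint(l,nm)[0]['xy'],0)[:2] if ctrl.pinpoint(l,nm) else None for x,nm in ((t,'top'),(im,'scene'))])
E
```

```text
[ 482.  -232.9  311.3]
[array([ 634.2, -267.1,  167. ])] [array([ 627.5, -281.3,  167. ])]
expect top [ 633.1 -271.9  166.6]
gift_box [array([453.8, -49.1]), array([463.8, -49.4])]
twine [array([430.8,  -7.2]), array([723.4,  14.6])]
tape_roll [array([755.4, 182.7]), array([742.2, 180.6])]
marker [array([689.8, 290.4]), array([681.3, 302.7])]
```

View pics/u1.png

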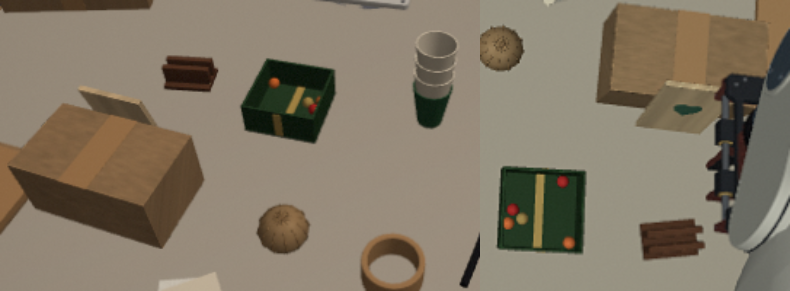

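```bash
python3 -c "
from workcell import ctrl
print(ctrl.close_job())"
```

```text
the job is handed in; nothing more can be done
None
```

I finished the job and handed it in: all five sweets are in the gift box, the three cream cups are nested in the dark green cup, and the plaque is leaning against the front of the carton; the last pictures showed all of this in place, with the gift box, twine, tape roll and marker apparently undisturbed.

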